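# Gauge the heating blocks and pull the faulty one

### The arm

A 7-joint arm with a two-finger parallel gripper is mounted at the origin on the work surface. World frame = base frame: x ahead of the robot, y to its left, z up, the work surface at z = 0. Lengths are in m, angles in rad, forces in N, time in s.
With the tool pointing down it reaches from about 0.425 to 0.875 m from the base axis. Payload 4.7 kg.
Tool frame: the origin (TCP) lies on the centre line of the jaws, within the pads' length; the fingertips stand 19 mm ahead of it and the grasp point (between the pads) is the TCP (ctrl.nose_length is the distance from the TCP to the fingertips, in m); z points along the fingers, x is the direction in which the jaws open and shut, and the axes are right-handed (so a half turn about z gives the same grasp; the last joint's range is limited). The gripper opens to 87 mm and grips with 3 to 60 N. Pads are 19 mm wide; open, the fingers measure 117 mm over their backs; the gripper's body (75 mm by 190 mm) begins 51 mm behind the grasp point.
Start: joints at [-1.141, 0.321, -0.07, 1.45, 0.023, 1.371, -0.057], TCP at [0.263, 0.595, 0.209] pointing down, gripper open.
Joint ranges: [-2.86, 2.86], [-0.3, 2.09], [-1.38, 1.24], [0.06, 2.45], [-1.56, 4.7], [0.09, 2.05], [-2.69, 2.69]. Speed limits (rad/s): [2.57, 2.57, 3.14, 3.14, 3.14, 3.14, 3.14].

### API

Orientations are given as a rotation vector (axis times angle).
In Python, from bench import ctrl gives the robot as it stands. The module is installed in compiled form; this text tells all that it offers.
- The arm moves only by the shell command python3 -m crank 'ROWS' [OPENING] [FORCE]. ROWS is a JSON object of lists of equal length, an entry for each row: "dp": the shift along the tool's x, y, z in cm, a list of three; "delta_rot": the turn, a rotation vector about the tool's x, y, z in rad, a list of three. In form: {"dp": [[x, y, z], ...], "delta_rot": [[rx, ry, rz], ...]}. A call has exactly 8 rows; each row shifts and turns the commanded pose from where the row before left it, along the tool's axes as they then stand; what a row does not reach is not made up. A row lasts 1/10 s, in which the tool goes at most 50 mm and 8.59 degrees, less where a joint would pass 70% of its speed; a pose out of reach is approached as far as the arm can. A call with a gripper value outside its range is refused whole. OPENING is the finger opening in cm, from 0 to 8.7, set as the call begins (- or left out, the last holds). The fingers move at their own pace and stop on an object; FORCE is the grip in N (left out, the last holds). Time passes only in rows, so rows that do not move let the fingers close, or fill a call up. It gives the time, the measured TCP pose, the force and the opening at its end, in the units of the state.
- ctrl.get_state(): the state, without advancing time (a new reading comes with each control period).
- ctrl.get_image(name): name is "scene" or "top"; returns the picture (420x560x3 uint8, blue, green, red); there is no depth.
- ctrl.camera_info(name): a dict with "camera_matrix" (3x3 intrinsics, pixels), "xyz" and "orientation" of the camera in the world. Camera axes: x right, y down, z forward; pixel columns grow to the right and rows downward; lengths in m; the calibration is good to about 2 mm. A picture is of the moment at which its call begins. camera_info takes no time and is no camera call.
- ctrl.close_job(): hands the job in, once; it reports no verdict.
The state is a dict: "time": time; "joint_positions": joint angles; "qd": joint speeds; "joint_torque": joint torques, N m; "position": TCP position; "tool_rot": TCP orientation; "ft_force": force on the tool from outside, world axes, zero at the start; "torque": the same for the moment, N m; "grip_width": opening from 0.0 (shut) to 1.0 (fully open).
Only numpy, scipy, OpenCV 4.12 (cv2) and the standard library are available. Lean on these libraries where they do the work, as an engineer would, in place of code of your own. Each camera call takes 0.05 s, during which the arm holds its last target.

### The job

Take the green-handled pin gauge out of its yellow stand and, keeping hold of it, push it upright as far as it will go into the bore of each of the three aluminium heating blocks, starting with the block on the robot's left and working along to the one on its right. Then put the gauge back fully home in its stand, and set any block that would not take the gauge up to its collar upright in the red reject tray. Leave the blocks that did take it standing where they are, and do not disturb the other things on the bench or tip any block over.

Things in the scene. Friction and masses are not known exactly. Their poses are not given: they have to be found in the camera images.
- gauge: go gauge, 118 mm long, 0.18 kg, upright, pin down in the stand. Origin: centre of the pin's lower end, z up. Steel pin 20 mm diameter, 45 mm long, its lowest 4 mm tapering to 15 mm; dark collar 36 mm diameter from 45 to 53 mm; green square handle 22 x 22 mm, sides along its x and y, from 53 to 118 mm
- stand: fixed yellow gauge stand, 70 x 70 mm, 60 mm tall, with a round hole of 27 mm, 50 mm deep, in the middle of its top. Origin: centre of the underside. Home, the gauge's collar rests on the top and the gauge's origin is 15 mm above the stand's origin. It is at one end of the row of blocks, the tray at the other
- reject_tray: fixed shallow red plastic reject tray, 150 (x) by 140 mm (y), walls 5 mm thick and 18 mm high, floor 5 mm thick. Origin: centre of the underside, z up
- block_a: one of three outwardly identical loose aluminium blocks in a row along y, shuffled; 60 (x) x 50 (y) x 65 mm tall, 0.4 kg; origin: underside centre. Upright 23 mm bore in the top's centre. Sound: 55 mm deep, takes the gauge to its collar (gauge origin 20 mm above block origin). Faulty: a ledge 18 mm down narrows it to 12 mm and stops the gauge (origin 47 mm above). Only gauging tells which
- block_b: one of three outwardly identical loose aluminium blocks in a row along y, shuffled; 60 (x) x 50 (y) x 65 mm tall, 0.4 kg; origin: underside centre. Upright 23 mm bore in the top's centre. Sound: 55 mm deep, takes the gauge to its collar (gauge origin 20 mm above block origin). Faulty: a ledge 18 mm down narrows it to 12 mm and stops the gauge (origin 47 mm above). Only gauging tells which
- block_c: one of three outwardly identical loose aluminium blocks in a row along y, shuffled; 60 (x) x 50 (y) x 65 mm tall, 0.4 kg; origin: underside centre. Upright 23 mm bore in the top's centre. Sound: 55 mm deep, takes the gauge to its collar (gauge origin 20 mm above block origin). Faulty: a ledge 18 mm down narrows it to 12 mm and stops the gauge (origin 47 mm above). Only gauging tells which
- bottle_tall: loose clear glass bottle with orange cap, 68 mm diameter, 150 mm tall (bystander, leave alone)
- bottle_amber: loose amber glass bottle with orange cap, 60 mm diameter, 130 mm tall (bystander, leave alone)
- jar: loose white plastic jar with blue lid, 56 mm diameter, 75 mm tall (bystander, leave alone)
- tube_rack: loose purple rack of small tubes, 75 x 110 mm, 57 mm tall (bystander, leave alone)
- timer: loose flat white bench timer, 50 x 65 mm, 16 mm thick, beyond the blocks (bystander, leave alone)
- spatula: loose spatula with black handle, 170 mm long, lying flat beyond the blocks; origin near its middle (bystander, leave alone)
Mind the look-alikes: they are no part of the job. Of the things like the gauge, leave any that is blue or brown; of the rest the smaller one is meant.

How it is judged:
On the way, in this order (a step that is already met when the one before it is completed fails the run):
1. the held gauge is pushed as far as it goes into the left block (((world y of block_a between 0.075 and 0.23 m and angle between block_a's own z axis and vertical below 0.1 rad and horizontal distance between gauge and block_a below 0.006 m and z of gauge in the frame of block_a between 0.005 and 0.024 m and contact force between the fingers and gauge above 0.5 N) or (world y of block_b between 0.075 and 0.23 m and angle between block_b's own z axis and vertical below 0.1 rad and horizontal distance between gauge and block_b below 0.006 m and z of gauge in the frame of block_b between 0.005 and 0.05 m and contact force between the fingers and gauge above 0.5 N) or (world y of block_c between 0.075 and 0.23 m and angle between block_c's own z axis and vertical below 0.1 rad and horizontal distance between gauge and block_c below 0.006 m and z of gauge in the frame of block_c between 0.005 and 0.024 m and contact force between the fingers and gauge above 0.5 N))), for 0.1 s.
2. the held gauge is pushed as far as it goes into the middle block (((world y of block_a between -0.07 and 0.07 m and angle between block_a's own z axis and vertical below 0.1 rad and horizontal distance between gauge and block_a below 0.006 m and z of gauge in the frame of block_a between 0.005 and 0.024 m and contact force between the fingers and gauge above 0.5 N) or (world y of block_b between -0.07 and 0.07 m and angle between block_b's own z axis and vertical below 0.1 rad and horizontal distance between gauge and block_b below 0.006 m and z of gauge in the frame of block_b between 0.005 and 0.05 m and contact force between the fingers and gauge above 0.5 N) or (world y of block_c between -0.07 and 0.07 m and angle between block_c's own z axis and vertical below 0.1 rad and horizontal distance between gauge and block_c below 0.006 m and z of gauge in the frame of block_c between 0.005 and 0.024 m and contact force between the fingers and gauge above 0.5 N))), for 0.1 s.
3. the held gauge is pushed as far as it goes into the right block (((world y of block_a between -0.23 and -0.075 m and angle between block_a's own z axis and vertical below 0.1 rad and horizontal distance between gauge and block_a below 0.006 m and z of gauge in the frame of block_a between 0.005 and 0.024 m and contact force between the fingers and gauge above 0.5 N) or (world y of block_b between -0.23 and -0.075 m and angle between block_b's own z axis and vertical below 0.1 rad and horizontal distance between gauge and block_b below 0.006 m and z of gauge in the frame of block_b between 0.005 and 0.05 m and contact force between the fingers and gauge above 0.5 N) or (world y of block_c between -0.23 and -0.075 m and angle between block_c's own z axis and vertical below 0.1 rad and horizontal distance between gauge and block_c below 0.006 m and z of gauge in the frame of block_c between 0.005 and 0.024 m and contact force between the fingers and gauge above 0.5 N))), for 0.1 s.
At the end, for the whole second after the job is handed in: The faulty block stands upright on the reject tray's floor, its centre within 55 mm of the tray's; the sound blocks stand upright within 50 mm of where they began; the gauge is upright in its stand, within 8 mm of its centre and 5 mm of fully home; all at rest (horizontal distance between block_b and reject_tray below 0.055 m and z of block_b in the frame of reject_tray below 0.012 m and angle between each of block_b, block_a, block_c, gauge's own z axis and vertical below 0.1 rad and linear speed of each of block_b, block_a, block_c, gauge below 0.02 m/s and distance of each of block_a, block_c from where it was at the start of the episode below 0.05 m and horizontal distance between gauge and stand below 0.008 m and z of gauge in the frame of stand below 0.02 m); the robot touches nothing.
It fails at once if a block is tipped over (angle between any of block_a, block_b, block_c's own z axis and vertical above 0.8 rad).
It fails at once if a bystander is shifted by more than 40 mm (distance of any of bottle_tall, bottle_amber, jar, tube_rack, timer, spatula from where it was at the start of the episode above 0.04 m).
It also fails if it takes over 64 s, if anything falls off the work surface, if the arm or the gripper's body presses on something with over 40 N, if the wrist force passes 120 N, or if a joint passes its speed limit or range.

## Working session

There is one attempt and no reset: what is moved stays moved. The work goes in short steps, Python scripts to look and compute and a shell command to move; the robot and the scene stay as the last step left them, time stands still between calls to the robot, and variables do not carry over. Pictures are saved under pics/ and viewed, and the job is handed in when it is done.

```bash
mkdir -p pics
python3 - <<'E'
from bench import ctrl
import cv2
print(ctrl.get_state(), ctrl.nose_length)
for n in("scene","top"):
    cv2.imwrite(f"pics/{n}0.png",ctrl.get_image(n)); print(ctrl.camera_info(n))
E
```

```text
{'time': 0.0, 'joint_positions': array([-1.14087727,  0.321794  , -0.07004713,  1.45168125,  0.02263344,
        1.37077895, -0.05690737]), 'qd': array([-0.00013554, -0.00062234, -0.00063236, -0.00080467, -0.00087964,
        0.00048987, -0.00342394]), 'joint_torque': array([ 4.36904766e-04, -4.91276944e+01, -4.03174460e-01, -3.12533247e+01,
       -6.36755023e-02,  4.33064613e-02,  1.74732422e-04]), 'position': array([0.26240841, 0.59404987, 0.20787694]), 'tool_rot': array([ 2.63118876e+00,  1.71443245e+00, -2.33816502e-03]), 'ft_force': array([-0.39513968,  0.46694072, -0.18640243]), 'torque': array([-0.01106276, -0.01936518, -0.02323046]), 'grip_width': 0.9986209675045691} 0.019
{'camera_matrix': array([[430.80118043,   0.        , 279.68003908],
       [  0.        , 430.80118043, 212.31484723],
       [  0.        ,   0.        ,   1.        ]]), 'xyz': array([1.40168198, 0.26333047, 0.67314187]), 'orientation': array([-1.46117115, -1.87257794,  0.99443216])}
{'camera_matrix': array([[453.49587915,   0.        , 283.80372772],
       [  0.        , 453.49587915, 214.96319418],
       [  0.        ,   0.        ,   1.        ]]), 'xyz': array([0.35604662, 0.04151041, 1.3096757 ]), 'orientation': array([-2.16658832,  2.12318593, -0.1548634 ])}
```

View pics/scene0.png

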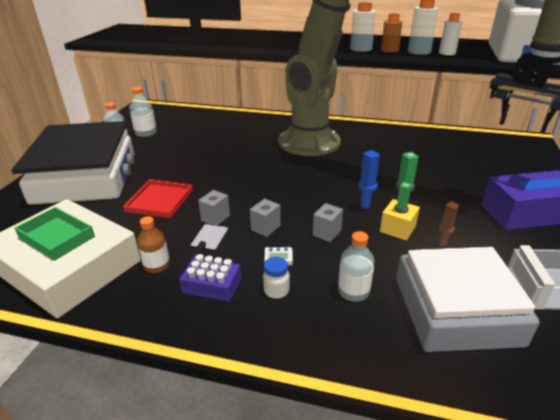

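View pics/top0.png

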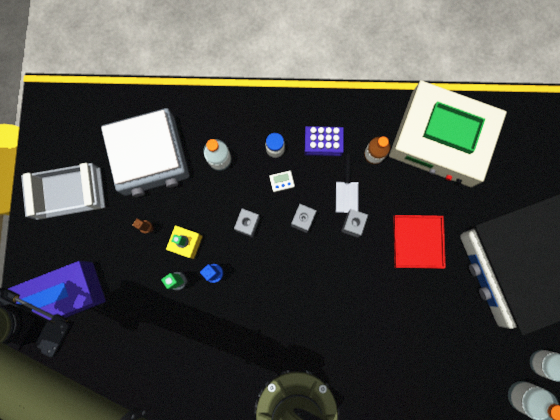

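Run:
```python
import cv2
a=cv2.imread("pics/top0.png")
cv2.imwrite("pics/topz.png",cv2.resize(a[200:270,150:250],None,fx=8,fy=8,interpolation=cv2.INTER_CUBIC))
cv2.imwrite("pics/topz2.png",cv2.resize(a[195:275,285:385],None,fx=7,fy=7,interpolation=cv2.INTER_CUBIC))
s=cv2.imread("pics/scene0.png")
cv2.imwrite("pics/scz.png",cv2.resize(s[140:250,190:470],None,fx=2.85,fy=2.85,interpolation=cv2.INTER_CUBIC))
```

```text
(no output)
```

View pics/topz.png

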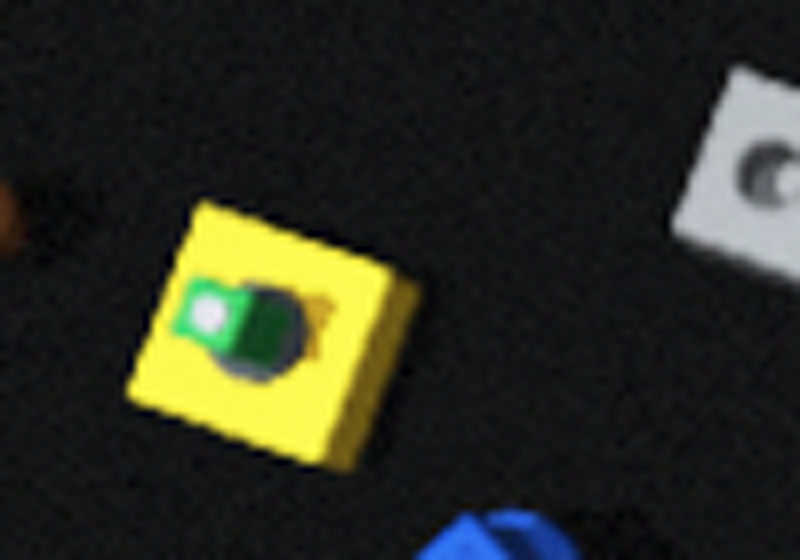

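View pics/topz2.png

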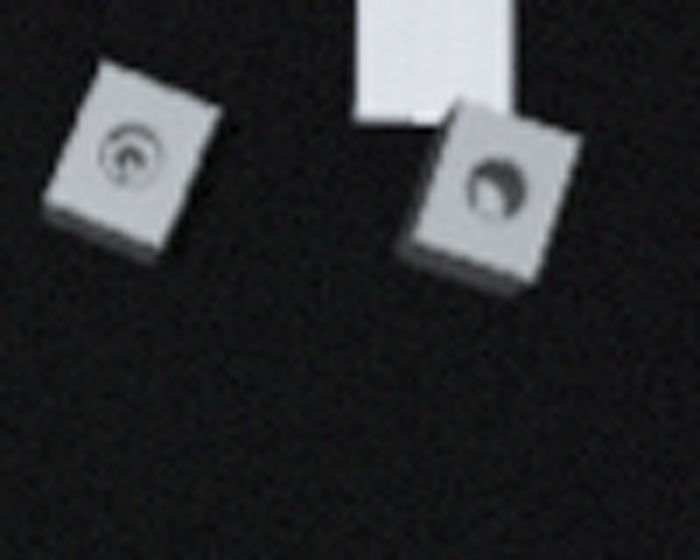

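View pics/scz.png

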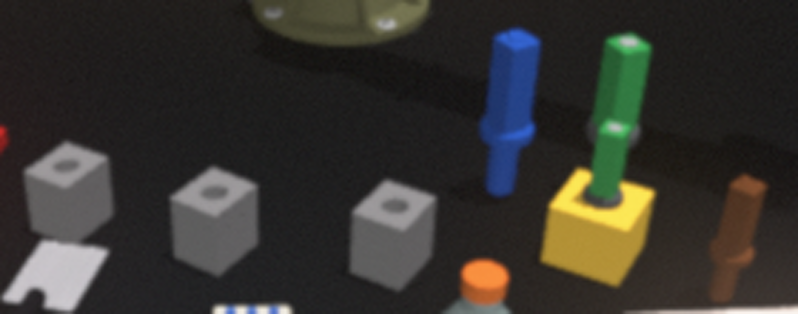

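```bash
cat > h.py <<'E'
import numpy as np, cv2
from scipy.spatial.transform import Rotation as R
from bench import ctrl
def cam(n):
    i=ctrl.camera_info(n); return i["camera_matrix"],R.from_rotvec(i["orientation"]).as_matrix(),i["xyz"]
def back(n,uv,z):
    K,M,c=cam(n); uv=np.atleast_2d(np.float64(uv)); d=np.c_[uv,np.ones(len(uv))]@np.linalg.inv(K).T@M.T
    return c+d*((z-c[2])/d[:,2])[:,None]
def proj(n,p):
    K,M,c=cam(n); q=(np.atleast_2d(p)-c)@M@K.T; return q[:,:2]/q[:,2:]
def rect(mask_img,n,z,scale=6,off=(0,0)):
    """mask: uint8 upsampled; largest contour back-projected"""
    cs,_=cv2.findContours(mask_img,cv2.RETR_EXTERNAL,cv2.CHAIN_APPROX_NONE)
    out=[]
    for c in cs:
        if cv2.contourArea(c)<40*scale**2: continue
        uv=(c[:,0,:]+0.5)/scale-0.5+np.array(off)
        w=back(n,uv,z)[:,:2]; (cx,cy),(a,b),ang=cv2.minAreaRect((w*1000).astype(np.float32))
        m=cv2.moments((w*1000).astype(np.float32).reshape(-1,1,2))
        out.append((uv.mean(0).round(1),(round(cx,1),round(cy,1)),(round(a,1),round(b,1)),round(ang,1),(round(m['m10']/m['m00'],1),round(m['m01']/m['m00'],1))))
    return out
E
cat > m.py <<'E'
from h import *
import sys
n,fn=sys.argv[1:3]; im=cv2.imread(fn); 
f=cv2.resize(im,None,fx=6,fy=6,interpolation=cv2.INTER_CUBIC).astype(int)
b,g,r=f[...,0],f[...,1],f[...,2]
print("yellow");m=((r>150)&(g>150)&(b<120)) 
for o in rect((m*255).astype(np.uint8),n,.060): print(o)
t=(102 if n=="top" else 108)
print("grey");m=(abs(r-b)<40)&(abs(r-g)<25)&(r>t)&(r<215)
for o in rect((m*255).astype(np.uint8),n,.065): print(o)
print("red");m=(r>120)&(g<70)&(b<70)
for o in rect((m*255).astype(np.uint8),n,.018): print(o)
E
python3 m.py top pics/top0.png
python3 - <<'E'
import cv2
a=cv2.imread("pics/top0.png"); print(a[222,236:260].tolist()); print(a[205:232,302].tolist())
a=cv2.imread("pics/scene0.png"); print(a[195:225,214].tolist())
E
```

```text
yellow
(array([182. , 241.3]), (460.5, 325.0), (72.8, 72.3), 71.8, (460.5, 325.0))
(array([211.7, 144.4]), (739.0, 255.9), (30.0, 31.0), 81.9, (738.5, 255.5))
(array([382.8, 141.1]), (757.7, -233.3), (23.6, 23.4), 1.2, (758.0, -233.0))
(array([  5.9, 164.4]), (663.2, 825.2), (258.4, 54.3), 6.4, (677.9, 833.5))
(array([495.8,  87.2]), (925.2, -560.0), (375.6, 22.8), 89.9, (926.5, -570.9))
(array([219.6,  81.9]), (927.5, 237.9), (1150.3, 22.1), 90.0, (927.1, 239.6))
grey
(array([532.1, 400.9]), (60.5, -612.2), (108.2, 81.8), 67.7, (58.6, -614.3))
(array([322.4, 388.6]), (79.6, -65.1), (20.1, 19.7), 0.5, (79.8, -65.2))
(array([265.4, 402.7]), (47.3, 80.3), (38.7, 106.7), 68.0, (52.4, 80.4))
(array([548.1, 364.8]), (150.3, -655.8), (71.2, 72.6), 86.1, (151.1, -660.2))
(array([486.8, 293.3]), (336.2, -508.6), (24.9, 14.6), 20.0, (336.0, -508.2))
(array([476.4, 269. ]), (400.7, -483.4), (25.8, 13.8), 20.8, (400.5, -483.0))
(array([489.3, 280.2]), (371.8, -511.0), (280.5, 45.2), 21.3, (377.8, -514.2))
(array([  2.4, 249.7]), (426.0, 817.3), (15.5, 198.2), 89.9, (444.6, 816.0))
(array([245.9
[... 1810 characters left out ...]
85, 81, 79], [110, 108, 103], [145, 142, 138], [139, 132, 129], [163, 157, 154], [193, 188, 183], [196, 191, 186], [196, 190, 185], [194, 190, 184], [193, 189, 184], [171, 169, 163], [109, 107, 104], [68, 66, 64], [56, 54, 54], [37, 33, 35]]
[[142, 141, 145], [118, 117, 120], [102, 103, 104], [103, 102, 105], [113, 112, 115], [135, 134, 138], [151, 150, 153], [155, 153, 157], [152, 151, 154], [142, 140, 143], [119, 118, 121], [100, 99, 101], [96, 95, 98], [95, 95, 98], [95, 94, 98], [96, 96, 98], [94, 94, 96], [95, 95, 97], [96, 96, 98], [95, 94, 97], [96, 96, 98], [94, 94, 96], [93, 94, 97], [97, 95, 98], [96, 97, 98], [95, 94, 97], [94, 95, 97], [95, 95, 97], [94, 93, 95], [101, 101, 103]]
```

```bash
cat > m2.py <<'E'
from h import *
def msk(n,fn,roi,cond,z,minpx=30):
    im=cv2.imread(fn); s=8
    f=cv2.resize(im,None,fx=s,fy=s,interpolation=cv2.INTER_CUBIC).astype(int)
    b,g,r=f[...,0],f[...,1],f[...,2]; m=cond(b,g,r); q=np.zeros_like(m); x0,y0,x1,y1=[s*v for v in roi]; q[y0:y1,x0:x1]=m[y0:y1,x0:x1]
    q=cv2.morphologyEx((q*255).astype(np.uint8),cv2.MORPH_OPEN,np.ones((9,9),np.uint8))
    for o in rect(q,n,z,scale=s): print(o)
T,S="pics/top0.png","pics/scene0.png"
print("Rblock top");msk("top",T,(335,205,375,245),lambda b,g,r:(r>110)&(r<205)&(b<213),.065)
print("scene blocks");msk("scene",S,(195,180,350,245),lambda b,g,r:(r>124)&(abs(r-b)<30),.065)
print("scene stand");msk("scene",S,(370,190,430,240),lambda b,g,r:(r>215)&(g>150)&(b<120),.060)
E
python3 m2.py
python3 - <<'E'
import cv2
a=cv2.imread("pics/top0.png")
cv2.imwrite("pics/z4.png",cv2.resize(a[225:260,165:205],None,fx=16,fy=16,interpolation=cv2.INTER_CUBIC))
s=cv2.imread("pics/scene0.png")
cv2.imwrite("pics/z3.png",cv2.resize(s[145:250,340:470],None,fx=6,fy=5.5,interpolation=cv2.INTER_CUBIC))
E
```

```text
Rblock top
(array([355.3, 221.2]), (525.6, -152.2), (54.1, 63.2), 72.2, (524.6, -153.1))
scene blocks
(array([209.8, 235. ]), (679.2, -98.9), (61.0, 81.0), 89.5, (675.1, -98.8))
(array([327.9, 211.9]), (521.9, 151.1), (50.4, 59.4), 71.5, (522.0, 151.3))
(array([264.5, 207.1]), (537.9, -7.7), (50.2, 60.0), 67.9, (537.9, -7.6))
(array([212.7, 197.7]), (527.4, -152.3), (50.3, 59.9), 71.6, (527.3, -152.3))
scene stand
(array([400.5, 210.8]), (463.9, 326.6), (70.8, 71.8), 71.8, (469.7, 327.4))
```

View pics/z3.png

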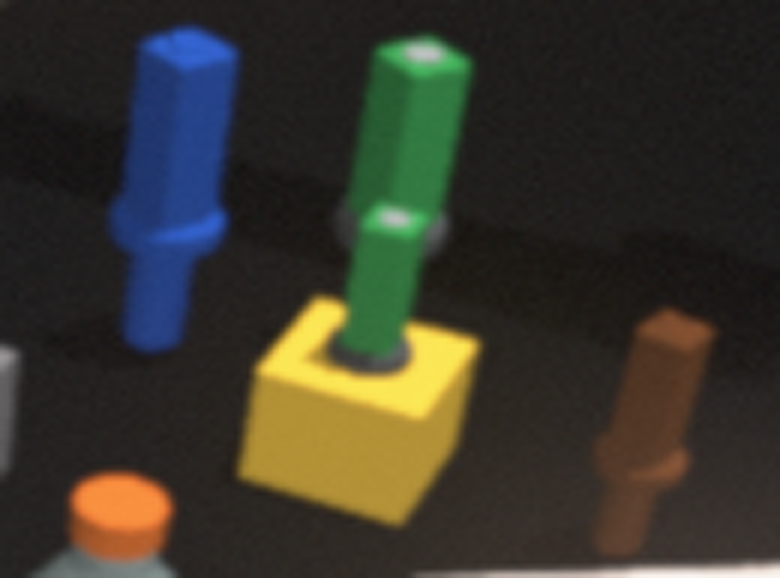

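View pics/z4.png

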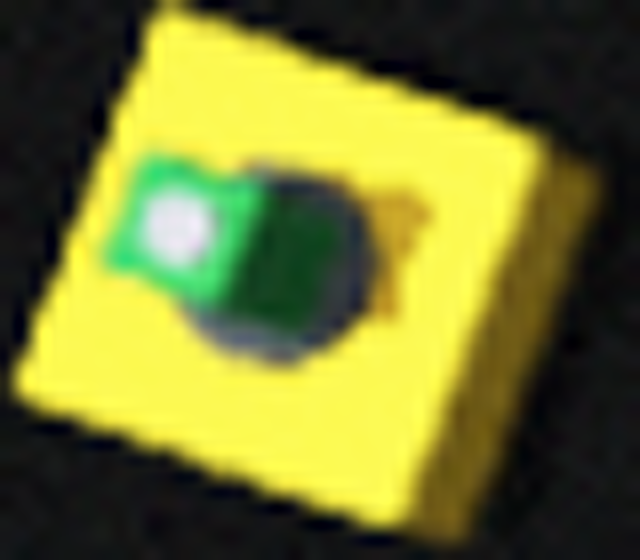

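Run:
```python
from h import *
from scipy.optimize import least_squares
def tri(a,b):
    return least_squares(lambda p:np.r_[proj("top",p)[0]-a,proj("scene",p)[0]-b],[.45,.3,.1]).x.round(4)
print("gauge top",tri((176.0,238.8),(340+395/6,145+218/5.5)))
print("blue",tri((207.5,271.5),(371.3,153.9)))
print("green tall",tri((168.5,281.5),(340+423/6,145+54/5.5)))
print("brown",tri((137.5,224),(340+675/6,145+330/5.5)))
print(back("top",(176,238.8),.133),back("scene",(340+395/6,145+218/5.5),.133))
print(R.from_rotvec(ctrl.get_state()["tool_rot"]).as_matrix().round(3))
for n,p in dict(b=(.35,.2)).items(): pass
```

```text
gauge top [0.4605 0.3265 0.131 ]
blue [0.377  0.2346 0.162 ]
green tall [0.3502 0.3327 0.1571]
brown [0.4995 0.435  0.1137]
[[0.46038627 0.32440174 0.133     ]] [[0.46333681 0.32760058 0.133     ]]
[[ 0.404  0.915 -0.001]
 [ 0.915 -0.404 -0.002]
 [-0.002  0.    -1.   ]]
```

```bash
python3 -m crank '{"dp": [[0,0,0],[-2.6,3.75,0],[-2.6,3.75,0],[-2.6,3.75,0],[-2.6,3.75,0],[-2.6,3.75,0],[-2.6,3.75,0],[-2.6,3.75,0]], "delta_rot": [[0,0,-0.093],[0,0,0],[0,0,0],[0,0,0],[0,0,0],[0,0,0],[0,0,0],[0,0,0]]}' 6
cat > g.py <<'E'
from h import *
import sys
s=ctrl.get_state(); M=R.from_rotvec(s["tool_rot"]).as_matrix(); p=s["position"]
print("t",round(s["time"],2),"p",p.round(4),"yaw",np.degrees(np.arctan2(M[1,0],M[0,0])).round(2),"tilt x,y",M[2,:2].round(4),"F",s["ft_force"].round(1),"grip",round(s["grip_width"]*8.7,2))
if len(sys.argv)>3: print("cm tool delta",(M.T@(np.array([float(v) for v in sys.argv[1:4]])-p)*100).round(2))
E
python3 g.py .462 .326 .118
```

```text
time: 0.9
position: [0.4544, 0.3369, 0.2087]
tool_rot: [-2.549, -1.836, 0.001]
ft_force: [-0.0, 1.2, -0.4]
grip_width: 0.689
t 0.9 p [0.4544 0.3369 0.2087] yaw 71.51 tilt x,y [-0.0003 -0.0003] F [-0.   1.2 -0.4] grip 6.0
cm tool delta [-0.8   1.07  9.07]
```

```bash
python3 -m crank '{"dp": [[-0.4,0.5,1],[-0.4,0.57,1.5],[0,0,1.5],[0,0,1.5],[0,0,1.5],[0,0,1.3],[0,0,0.8],[0,0,0]], "delta_rot": [[0,0,0],[0,0,0],[0,0,0],[0,0,0],[0,0,0],[0,0,0],[0,0,0],[0,0,0]]}' 6 25
python3 g.py .462 .326 .118
python3 - <<'E'
from bench import ctrl
import cv2
s=ctrl.get_image("scene"); t=ctrl.get_image("top")
cv2.imwrite("pics/s2.png",cv2.hconcat([cv2.resize(s[100:250,330:480],(450,450),interpolation=cv2.INTER_CUBIC),cv2.resize(t[200:280,140:200],(338,450),interpolation=cv2.INTER_CUBIC)]))
E
```

```text
time: 1.7
position: [0.4604, 0.3275, 0.1164]
tool_rot: [2.549, 1.836, -0.004]
ft_force: [-0.8, -0.2, -0.4]
grip_width: 0.687
t 1.7 p [0.4604 0.3275 0.1164] yaw 71.54 tilt x,y [-0.0022 -0.0014] F [-0.8 -0.2 -0.4] grip 5.98
cm tool delta [-0.09  0.2  -0.16]
```

View pics/s2.png

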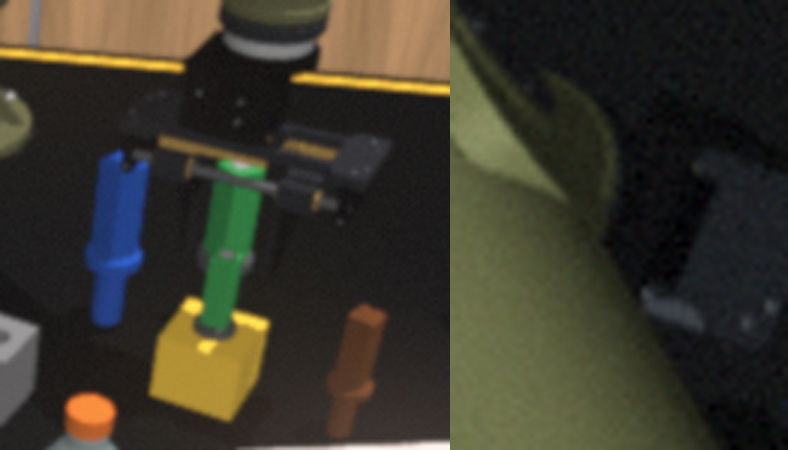

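Run:
```python
from h import *
im=ctrl.get_image("scene"); s=ctrl.get_state(); M=R.from_rotvec(s["tool_rot"]).as_matrix(); p=s["position"]
print(p)
for q,c in ((p,(0,0,255)),(p+M[:,2]*.019,(255,0,255)),(p+M[:,0]*.03,(0,255,255)),(p-M[:,0]*.03,(0,255,255)),(p-M[:,2]*.051,(255,255,0))):
    u=proj("scene",q)[0]; print(u.round(1)); cv2.circle(im,tuple(np.int32(u.round())),1,c,-1)
cv2.imwrite("pics/s3.png",cv2.resize(im[60:260,300:520],None,fx=3,fy=3,interpolation=cv2.INTER_CUBIC))
```

```text
[0.4618451  0.32820629 0.11865913]
[405.2 189.4]
[404. 196.]
[417.3 192.9]
[393.4 186.1]
[408.5 171. ]
```

View pics/s3.png

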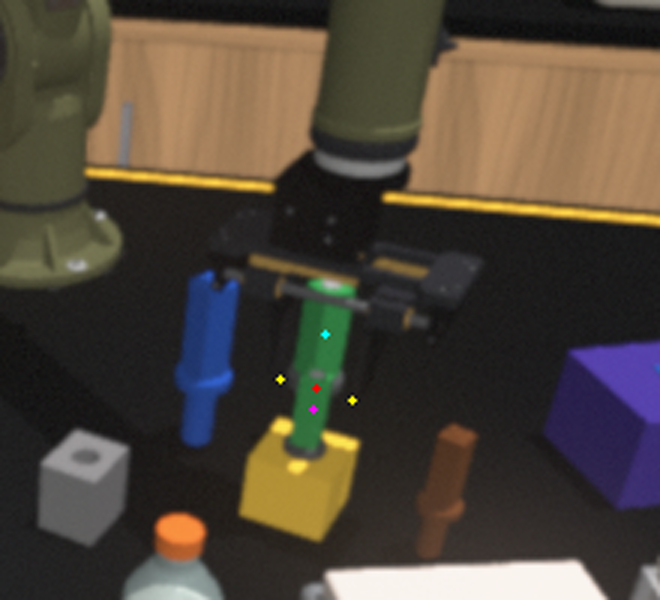

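```bash
python3 -m crank '{"dp": [[0,0,0],[0,0,0],[0,0,0],[0,0,0],[0,0,0],[0,0,0],[0,0,0],[0,0,0]], "delta_rot": [[0,0,0],[0,0,0],[0,0,0],[0,0,0],[0,0,0],[0,0,0],[0,0,0],[0,0,0]]}' 0 40
python3 g.py .462 .326 .118; python3 g.py; sleep 0
```

```text
time: 2.65
position: [0.4614, 0.3276, 0.118]
tool_rot: [2.55, 1.835, -0.0]
ft_force: [0.1, -1.2, 1.7]
grip_width: 0.231
t 2.65 p [0.4614 0.3276 0.118 ] yaw 71.5 tilt x,y [-0.0001  0.0001] F [ 0.1 -1.2  1.7] grip 2.01
cm tool delta [-0.14  0.1   0.  ]
t 2.65 p [0.4614 0.3276 0.118 ] yaw 71.5 tilt x,y [-0.0001  0.0001] F [ 0.1 -1.2  1.7] grip 2.01
```

```bash
python3 -m crank '{"dp": [[0,0,-0.5],[0,0,-1],[0,0,-1.5],[0,0,-1.5],[0,0,-1.5],[0,0,-1.5],[0,0,-1],[0,0,-0.5]], "delta_rot": [[0,0,0],[0,0,0],[0,0,0],[0,0,0],[0,0,0],[0,0,0],[0,0,0],[0,0,0]]}'
python3 g.py .5203 .1505 .208
```

```text
time: 3.45
position: [0.4619, 0.3282, 0.2097]
tool_rot: [-2.549, -1.835, -0.003]
ft_force: [-0.5, -0.1, -1.8]
grip_width: 0.232
t 3.45 p [0.4619 0.3282 0.2097] yaw 71.5 tilt x,y [0.0019 0.0011] F [-0.5 -0.1 -1.8] grip 2.01
cm tool delta [-15.    11.17   0.15]
```

```bash
python3 -m crank '{"dp": [[-1.5,1.1,0],[-2.5,1.9,0],[-2.5,1.9,0],[-2.5,1.9,0],[-2.5,1.9,0],[-2.3,1.6,0],[-1.2,0.9,0],[0,0,0]], "delta_rot": [[0,0,0],[0,0,0],[0,0,0],[0,0,0],[0,0,0],[0,0,0],[0,0,0],[0,0,0]]}'
python3 g.py .5203 .1505 .208
cat > look.py <<'E'
from h import *
import sys
im=ctrl.get_image("scene"); s=ctrl.get_state(); M=R.from_rotvec(s["tool_rot"]).as_matrix(); p=s["position"]
off=float(sys.argv[2]) if len(sys.argv)>2 else .103
cv2.imwrite("pics/%s_raw.png"%sys.argv[1],im)
u=[proj("scene",p+M[:,2]*d)[0] for d in (off,off-.045,0)]; print([v.round(1) for v in u])
x,y=np.int32(u[1]); x0=max(0,min(x-65,430)); y0=max(0,min(y-50,310))
z=cv2.resize(im[y0:y0+110,x0:x0+130],None,fx=5,fy=5,interpolation=cv2.INTER_CUBIC)
for v in u: cv2.circle(z,tuple(np.int32((v-[x0,y0]+.5)*5)),2,(255,0,255),-1)
print("origin",x0,y0); cv2.imwrite("pics/%s.png"%sys.argv[1],z)
E
python3 look.py s4
```

```text
time: 4.25
position: [0.5206, 0.1475, 0.2079]
tool_rot: [2.553, 1.83, -0.001]
ft_force: [0.4, 1.0, -2.3]
grip_width: 0.233
t 4.25 p [0.5206 0.1475 0.2079] yaw 71.26 tilt x,y [-0.0007  0.0003] F [ 0.4  1.  -2.3] grip 2.03
cm tool delta [ 0.27 -0.13 -0.01]
[array([328.5, 197.7]), array([329.4, 181.7]), array([330.7, 159.9])]
origin 264 131
```

View pics/s4.png

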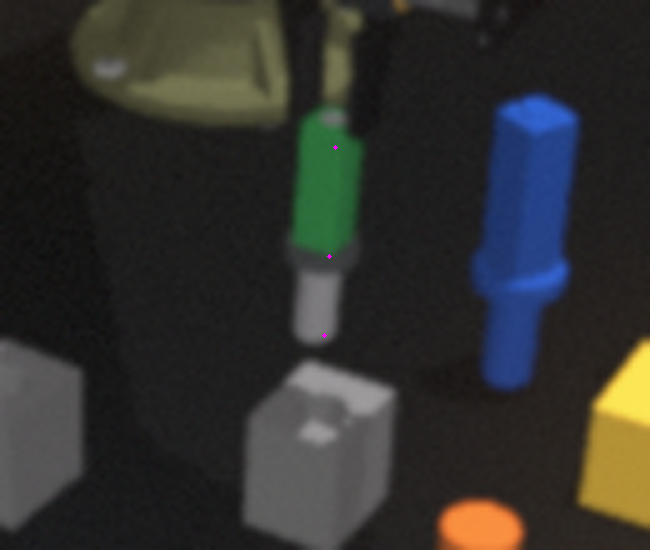

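```bash
python3 - <<'E'
from h import *
b=np.array([.5219,.1511,0])
for z in (.065,.105,.15): print(z,proj("scene",b+[0,0,z])[0].round(2), "per mm x,y",(proj("scene",b+[.01,0,z])-proj("scene",b+[0,0,z]))[0].round(2)/10,(proj("scene",b+[0,.01,z])-proj("scene",b+[0,0,z]))[0].round(2)/10)
im=cv2.imread("pics/s4_raw.png").astype(int)
for v in (188,190,192,194,196): print(v,im[v,318:338].sum(1)//3)
im=ctrl.get_image("top"); cv2.imwrite("pics/t4.png",cv2.resize(im[150:290,180:320],None,fx=4,fy=4,interpolation=cv2.INTER_CUBIC))
E
python3 g.py .5203 .1505 .208
```

```text
0.065 [327.91 211.67] per mm x,y [-0.065  0.224] [0.401 0.053]
0.105 [328.73 198.11] per mm x,y [-0.066  0.219] [0.41  0.051]
0.15 [329.7  182.13] per mm x,y [-0.067  0.212] [0.42  0.049]
188 [ 29  27  30  29  39  66  95 110 119 123 125 121 113  89  56  35  31  29
  31  28]
190 [ 29  30  27  30  44  75 101 113 122 124 124 122 110  81  51  33  29  30
  28  29]
192 [ 28  31  29  31  49  84 105 115 122 123 124 120 106  72  39  33  31  29
  27  30]
194 [ 27  28  27  33  53  88 106 117 123 124 121 118 105  71  40  32  30  30
  31  31]
196 [ 30  28  28  32  55  91 109 118 121 124 121 117  99  63  34  28  30  33
  31  30]
t 4.35 p [0.5195 0.1516 0.2078] yaw 71.56 tilt x,y [ 0.0008 -0.001 ] F [ 0.9  0.6 -2.6] grip 2.01
cm tool delta [-0.08  0.11 -0.02]
```

View pics/t4.png

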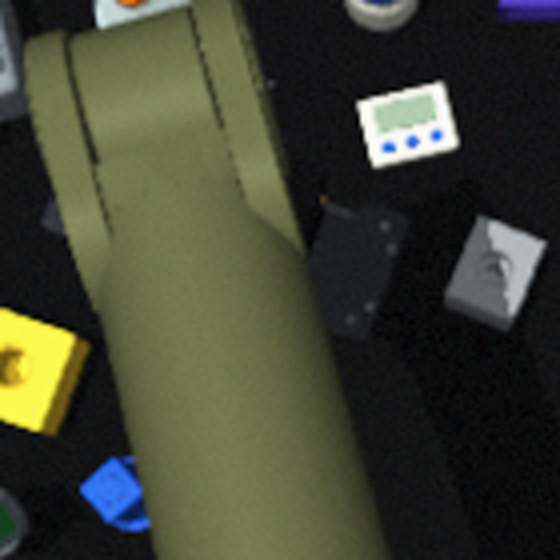

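```bash
cat > pin.py <<'E'
from h import *
import sys
bx,by=float(sys.argv[1]),float(sys.argv[2])   # scene-frame block centre
im=ctrl.get_image("scene"); cv2.imwrite(sys.argv[3],im); s=ctrl.get_state(); 
zt=s["position"][2]-.103; g=cv2.GaussianBlur(im,(1,1),0).astype(float).mean(2)
for z in (zt+.012,zt+.02,zt+.03):
    u,v=proj("scene",[bx,by,z])[0]; r=int(round(v)); x0=int(u)-14; row=g[r,x0:x0+29]; row=np.interp(np.arange(0,28,.05),np.arange(29),row); h=(row.max()+np.percentile(row,10))/2; k=np.where(row>h)[0]*.05+x0
    print("z",z.round(3),"expect u",u.round(2),"seen",round((k[0]+k[-1])/2,2),"width px",round(k[-1]-k[0],1))
E
python3 pin.py .5219 .1511 pics/s5.png; python3 g.py .5203 .1505 .208
```

```text
z 0.117 expect u 328.98 seen 328.67 width px 8.1
z 0.125 expect u 329.15 seen 328.8 width px 8.1
z 0.135 expect u 329.37 seen 329.17 width px 8.1
t 4.4 p [0.5194 0.1522 0.2078] yaw 71.64 tilt x,y [ 0.0008 -0.001 ] F [-1.2  0.7 -2.3] grip 2.0
cm tool delta [-0.13  0.14 -0.02]
```

```bash
python3 -m crank '{"dp": [[0,0.1,0.5],[0,0,0.8],[0,0,0.8],[0,0,0.8],[0,0,0.6],[0,0,0.6],[0,0,0.5],[0,0,0]], "delta_rot": [[0,0,0],[0,0,0],[0,0,0],[0,0,0],[0,0,0],[0,0,0],[0,0,0],[0,0,0]]}'
python3 g.py .5203 .1505 .123
python3 look.py s6
```

```text
time: 5.2
position: [0.5206, 0.15, 0.1613]
tool_rot: [-2.549, -1.835, 0.001]
ft_force: [-0.4, 2.1, -2.7]
grip_width: 0.23
t 5.2 p [0.5206 0.15   0.1613] yaw 71.51 tilt x,y [-0.     -0.0008] F [-0.4  2.1 -2.7] grip 2.0
cm tool delta [ 0.04 -0.05  3.83]
[array([327.4, 213.5]), array([328.3, 198.3]), array([329.6, 177.6])]
origin 263 148
```

View pics/s6.png

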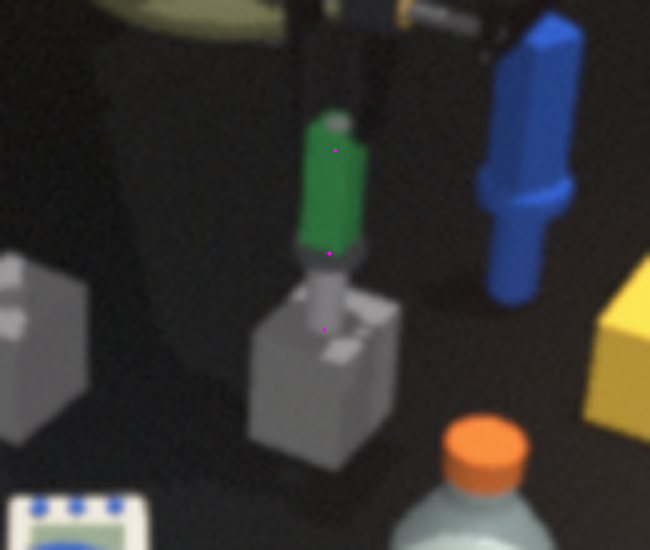

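```bash
python3 -m crank '{"dp": [[0,0,0.3],[0,0,0.4],[0,0,0.4],[0,0,0.2],[0,0,0],[0,0,0],[0,0,0],[0,0,0]], "delta_rot": [[0,0,0],[0,0,0],[0,0,0],[0,0,0],[0,0,0],[0,0,0],[0,0,0],[0,0,0]]}'
python3 g.py .5203 .1505 .123
```

```text
time: 6.05
position: [0.5209, 0.1497, 0.1489]
tool_rot: [-2.549, -1.836, -0.0]
ft_force: [-0.3, 1.4, -2.4]
grip_width: 0.228
t 6.05 p [0.5209 0.1497 0.1489] yaw 71.5 tilt x,y [ 0.0001 -0.    ] F [-0.3  1.4 -2.4] grip 1.98
cm tool delta [ 0.06 -0.09  2.59]
```

Past the ledge height nearly; continue.

```bash
python3 -m crank '{"dp": [[0,0,0.3],[0,0,0.2],[0,0,0],[0,0,0],[0,0,0],[0,0,0],[0,0,0],[0,0,0]], "delta_rot": [[0,0,0],[0,0,0],[0,0,0],[0,0,0],[0,0,0],[0,0,0],[0,0,0],[0,0,0]]}'
python3 g.py .5203 .1505 .123
```

```text
time: 6.85
position: [0.5209, 0.1497, 0.1439]
tool_rot: [-2.549, -1.836, 0.0]
ft_force: [0.2, 1.5, -2.5]
grip_width: 0.23
t 6.85 p [0.5209 0.1497 0.1439] yaw 71.51 tilt x,y [ 0.     -0.0001] F [ 0.2  1.5 -2.5] grip 2.0
cm tool delta [ 0.05 -0.09  2.09]
```

```bash
python3 -m crank '{"dp": [[0,0,0.3],[0,0,0.4],[0,0,0.4],[0,0,0.4],[0,0,0.3],[0,0,0.2],[0,0,0],[0,0,0]], "delta_rot": [[0,0,0],[0,0,0],[0,0,0],[0,0,0],[0,0,0],[0,0,0],[0,0,0],[0,0,0]]}'
python3 g.py .5203 .1505 .123
```

```text
time: 7.65
position: [0.5208, 0.1496, 0.1237]
tool_rot: [-2.549, -1.836, 0.001]
ft_force: [0.4, 1.0, -4.4]
grip_width: 0.229
t 7.65 p [0.5208 0.1496 0.1237] yaw 71.51 tilt x,y [-0.0004 -0.0004] F [ 0.4  1.  -4.4] grip 1.99
cm tool delta [ 0.07 -0.07  0.07]
```

```bash
python3 -m crank '{"dp": [[0,0,0.1],[0,0,0.1],[0,0,0],[0,0,0],[0,0,0],[0,0,0],[0,0,0],[0,0,0]], "delta_rot": [[0,0,0],[0,0,0],[0,0,0],[0,0,0],[0,0,0],[0,0,0],[0,0,0],[0,0,0]]}'
python3 g.py .5203 .1505 .123; python3 look.py s7
```

```text
time: 8.45
position: [0.5214, 0.1497, 0.1228]
tool_rot: [2.549, 1.835, 0.002]
ft_force: [-0.6, -0.2, 6.2]
grip_width: 0.233
t 8.45 p [0.5214 0.1497 0.1228] yaw 71.5 tilt x,y [0.0007 0.0008] F [-0.6 -0.2  6.2] grip 2.03
cm tool delta [ 0.04 -0.13 -0.02]
[array([326.6, 226.2]), array([327.4, 211.6]), array([328.6, 191.7])]
origin 262 161
```

View pics/s7.png

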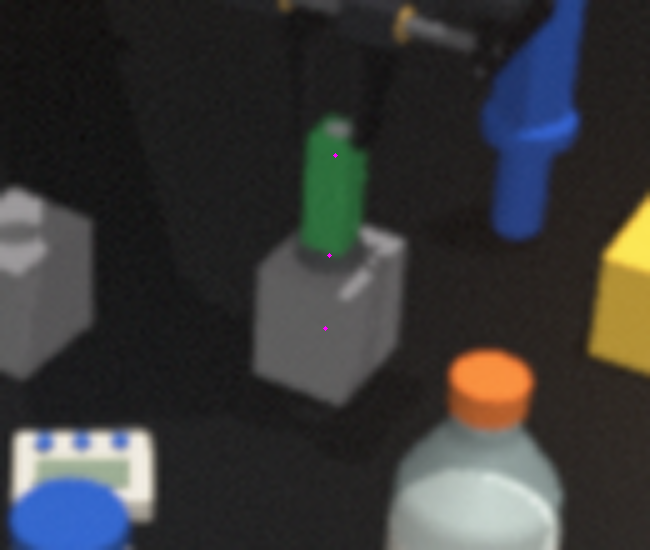

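```bash
python3 -m crank '{"dp": [[0,0,-0.4],[0,0,-1],[0,0,-1.3],[0,0,-1.5],[0,0,-1.5],[0,0,-1.3],[0,0,-0.8],[0,0,-0.2]], "delta_rot": [[0,0,0],[0,0,0],[0,0,0],[0,0,0],[0,0,0],[0,0,0],[0,0,0],[0,0,0]]}'
python3 g.py .5365 -.0083 .200
```

```text
time: 9.3
position: [0.5217, 0.1497, 0.2035]
tool_rot: [2.549, 1.835, 0.003]
ft_force: [-1.1, 0.8, -1.7]
grip_width: 0.233
t 9.3 p [0.5217 0.1497 0.2035] yaw 71.49 tilt x,y [0.0013 0.0017] F [-1.1  0.8 -1.7] grip 2.03
cm tool delta [-14.51   6.42   0.34]
```

```bash
python3 -m crank '{"dp": [[-1.5,0.7,0],[-2.5,1.1,0],[-2.5,1.1,0],[-2.5,1.1,0],[-2.5,1.1,0],[-2,0.9,0],[-1,0.4,0],[0,0,0]], "delta_rot": [[0,0,0],[0,0,0],[0,0,0],[0,0,0],[0,0,0],[0,0,0],[0,0,0],[0,0,0]]}'
python3 pin.py .5379 -.0077 pics/s8a.png; python3 pin.py .5379 -.0077 pics/s8.png;python3 g.py .5365 -.0083 .200
```

```text
time: 10.1
position: [0.5352, -0.0108, 0.2014]
tool_rot: [2.553, 1.83, -0.002]
ft_force: [-0.3, 1.0, -2.1]
grip_width: 0.229
z 0.111 expect u 264.0 seen 262.27 width px 7.8
z 0.119 expect u 263.89 seen 262.3 width px 7.9
z 0.129 expect u 263.75 seen 262.2 width px 7.8
z 0.111 expect u 264.0 seen 263.15 width px 7.6
z 0.119 expect u 263.89 seen 263.18 width px 7.8
z 0.129 expect u 263.75 seen 263.15 width px 7.9
t 10.2 p [ 0.5353 -0.0073  0.2015] yaw 71.53 tilt x,y [ 0.0005 -0.001 ] F [-0.8  0.7 -2.2] grip 1.99
cm tool delta [-0.06  0.14  0.15]
```

```bash
python3 -m crank '{"dp": [[0,0.1,0.5],[0,0,0.8],[0,0,0.7],[0,0,0.5],[0,0,0.4],[0,0,0.2],[0,0,0],[0,0,0]], "delta_rot": [[0,0,0],[0,0,0],[0,0,0],[0,0,0],[0,0,0],[0,0,0],[0,0,0],[0,0,0]]}'
python3 pin.py .5379 -.0077 pics/s9.png
python3 look.py s9b
python3 g.py .5365 -.0083 .168
```

```text
time: 11.0
position: [0.5368, -0.0085, 0.1712]
tool_rot: [2.549, 1.835, 0.001]
ft_force: [-0.2, -0.3, -1.1]
grip_width: 0.229
z 0.08 expect u 264.42 seen 266.98 width px 14.7
z 0.088 expect u 264.31 seen 263.6 width px 8.1
z 0.098 expect u 264.17 seen 263.4 width px 7.8
[array([264.4, 205.6]), array([263.8, 190.5]), array([262.9, 169.8])]
origin 198 140
t 11.1 p [ 0.5369 -0.0085  0.1713] yaw 71.5 tilt x,y [0.0003 0.0006] F [ 0.1 -1.1 -1.5] grip 2.0
cm tool delta [ 0.01 -0.04  0.33]
```

View pics/s9b.png

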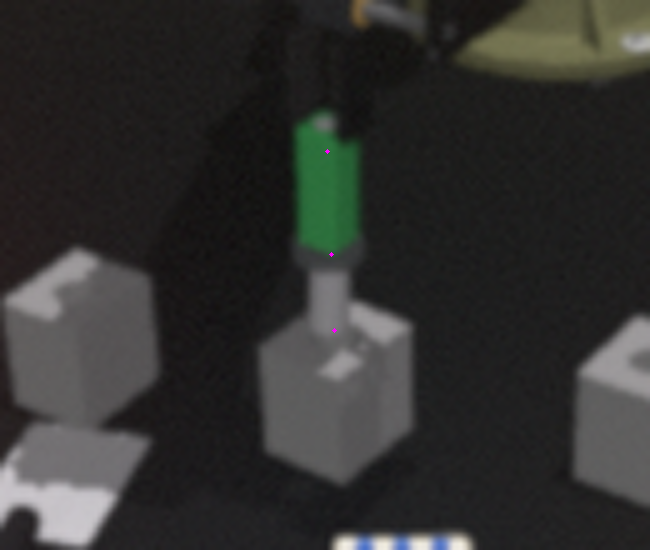

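```bash
python3 -m crank '{"dp": [[0.06,0,0.2],[0,0,0.4],[0,0,0.4],[0,0,0.4],[0,0,0.2],[0,0,0],[0,0,0],[0,0,0]], "delta_rot": [[0,0,0],[0,0,0],[0,0,0],[0,0,0],[0,0,0],[0,0,0],[0,0,0],[0,0,0]]}'
python3 g.py .5365 -.0083 .150
```

```text
time: 11.9
position: [0.5369, -0.0079, 0.1551]
tool_rot: [2.549, 1.836, 0.0]
ft_force: [-0.5, 0.6, -1.9]
grip_width: 0.231
t 11.9 p [ 0.5369 -0.0079  0.1551] yaw 71.51 tilt x,y [0.0001 0.0002] F [-0.5  0.6 -1.9] grip 2.01
cm tool delta [-0.05 -0.03  0.51]
```

```bash
python3 -m crank '{"dp": [[0,0,0.2],[0,0,0.2],[0,0,0.15],[0,0,0.1],[0,0,0],[0,0,0],[0,0,0],[0,0,0]], "delta_rot": [[0,0,0],[0,0,0],[0,0,0],[0,0,0],[0,0,0],[0,0,0],[0,0,0],[0,0,0]]}'
python3 g.py .5365 -.0083 .150; python3 look.py s10
```

```text
time: 12.7
position: [0.5375, -0.0079, 0.1494]
tool_rot: [2.549, 1.835, 0.003]
ft_force: [-1.0, -0.0, 5.7]
grip_width: 0.231
t 12.7 p [ 0.5375 -0.0079  0.1494] yaw 71.51 tilt x,y [0.0009 0.0016] F [-1.  -0.   5.7] grip 2.01
cm tool delta [-0.07 -0.08 -0.06]
[array([264.8, 212.9]), array([264.2, 198.1]), array([263.4, 177.9])]
origin 199 148
```

View pics/s10.png

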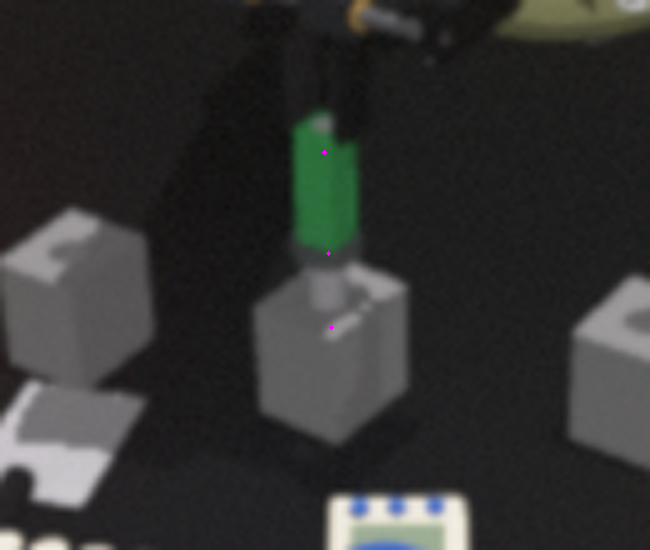

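```bash
python3 -m crank '{"dp": [[0,0,0.1],[0,0,0.1],[0,0,0.05],[0,0,0],[0,0,0],[0,0,0],[0,0,0],[0,0,0]], "delta_rot": [[0,0,0],[0,0,0],[0,0,0],[0,0,0],[0,0,0],[0,0,0],[0,0,0],[0,0,0]]}'
python3 g.py .5365 -.0083 .150
```

```text
time: 13.55
position: [0.5392, -0.0078, 0.1492]
tool_rot: [2.547, 1.834, 0.008]
ft_force: [-1.6, -0.1, 15.1]
grip_width: 0.232
t 13.55 p [ 0.5392 -0.0078  0.1492] yaw 71.5 tilt x,y [0.0027 0.0053] F [-1.6 -0.1 15.1] grip 2.02
cm tool delta [-0.13 -0.24 -0.09]
```

```bash
python3 -m crank '{"dp": [[0,0,-0.4],[0,0,-0.8],[0,0,-1],[0,0,-1],[0,0,-1],[0,0,-0.8],[0,0,-0.4],[0,0,0]], "delta_rot": [[0,0,0],[0,0,0],[0,0,0],[0,0,0],[0,0,0],[0,0,0],[0,0,0],[0,0,0]]}'
python3 g.py .5265 -.1522 .200
```

```text
time: 14.35
position: [0.5372, -0.0079, 0.2007]
tool_rot: [2.549, 1.835, 0.002]
ft_force: [0.2, 0.5, -1.7]
grip_width: 0.227
t 14.35 p [ 0.5372 -0.0079  0.2007] yaw 71.5 tilt x,y [0.0007 0.0012] F [ 0.2  0.5 -1.7] grip 1.98
cm tool delta [-14.03   3.56   0.07]
```

```bash
python3 -m crank '{"dp": [[-1.5,0.4,0],[-2.5,0.6,0],[-2.5,0.6,0],[-2.5,0.6,0],[-2.5,0.6,0],[-1.7,0.5,0],[-0.8,0.25,0],[0,0,0]], "delta_rot": [[0,0,0],[0,0,0],[0,0,0],[0,0,0],[0,0,0],[0,0,0],[0,0,0],[0,0,0]]}'
python3 g.py .5265 -.1522 .200
python3 pin.py .5274 -.1523 pics/s11a.png; python3 pin.py .5274 -.1523 pics/s11.png;python3 g.py .5265 -.1522 .200
```

```text
time: 15.15
position: [0.5253, -0.1539, 0.1996]
tool_rot: [-2.552, -1.832, 0.001]
ft_force: [-0.7, -0.7, -2.4]
grip_width: 0.229
t 15.15 p [ 0.5253 -0.1539  0.1996] yaw 71.32 tilt x,y [-0.0007 -0.0006] F [-0.7 -0.7 -2.4] grip 2.0
cm tool delta [ 0.2   0.05 -0.04]
z 0.109 expect u 210.99 seen 209.9 width px 7.5
z 0.117 expect u 210.66 seen 209.75 width px 7.7
z 0.127 expect u 210.25 seen 209.3 width px 7.7
z 0.109 expect u 210.99 seen 210.48 width px 7.7
z 0.117 expect u 210.66 seen 210.25 width px 7.6
z 0.127 expect u 210.25 seen 209.95 width px 7.7
t 15.25 p [ 0.526  -0.1511  0.1996] yaw 71.54 tilt x,y [ 0.0006 -0.0008] F [-0.3  0.2 -2.5] grip 2.0
cm tool delta [-0.09  0.08 -0.04]
```

```bash
python3 -m crank '{"dp": [[0,0.03,0.5],[0,0,0.8],[0,0,0.7],[0,0,0.6],[0,0,0.6],[0,0,0.5],[0,0,0.3],[0,0,0]], "delta_rot": [[0,0,0],[0,0,0],[0,0,0],[0,0,0],[0,0,0],[0,0,0],[0,0,0],[0,0,0]]}'
python3 look.py s12
python3 g.py .5265 -.1522 .150
```

```text
time: 16.05
position: [0.5261, -0.152, 0.1595]
tool_rot: [-2.549, -1.835, 0.001]
ft_force: [0.2, -0.6, -1.6]
grip_width: 0.225
[array([213.3, 200.1]), array([211.5, 185.4]), array([209.1, 165.5])]
origin 146 135
t 16.1 p [ 0.5263 -0.1521  0.1599] yaw 71.5 tilt x,y [ 0.     -0.0001] F [ 0.1  0.8 -2.6] grip 2.0
cm tool delta [-0.01  0.02  0.99]
```

View pics/s12.png

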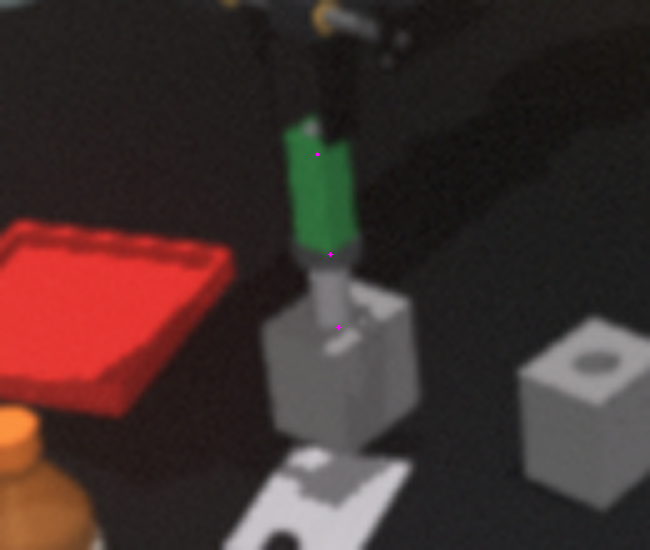

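In the bore without force. Continue past ledge height, gently.

```bash
python3 -m crank '{"dp": [[0,0,0.3],[0,0,0.4],[0,0,0.3],[0,0,0.2],[0,0,0.2],[0,0,0],[0,0,0],[0,0,0]], "delta_rot": [[0,0,0],[0,0,0],[0,0,0],[0,0,0],[0,0,0],[0,0,0],[0,0,0],[0,0,0]]}'
python3 g.py .5265 -.1522 .123
```

```text
time: 16.9
position: [0.5265, -0.1521, 0.1461]
tool_rot: [2.549, 1.835, 0.0]
ft_force: [-0.1, -0.0, -2.2]
grip_width: 0.23
t 16.9 p [ 0.5265 -0.1521  0.1461] yaw 71.51 tilt x,y [0.0001 0.0004] F [-0.1 -0.  -2.2] grip 2.0
cm tool delta [-0.01  0.    2.31]
```

```bash
python3 -m crank '{"dp": [[0,0,0.3],[0,0,0.5],[0,0,0.5],[0,0,0.4],[0,0,0.3],[0,0,0.2],[0,0,0.1],[0,0,0]], "delta_rot": [[0,0,0],[0,0,0],[0,0,0],[0,0,0],[0,0,0],[0,0,0],[0,0,0],[0,0,0]]}'
python3 g.py .5265 -.1522 .123
```

```text
time: 17.7
position: [0.5265, -0.1521, 0.1231]
tool_rot: [2.55, 1.835, 0.0]
ft_force: [0.3, -0.7, -1.0]
grip_width: 0.231
t 17.7 p [ 0.5265 -0.1521  0.1231] yaw 71.5 tilt x,y [0.0001 0.0004] F [ 0.3 -0.7 -1. ] grip 2.01
cm tool delta [-0.01  0.    0.01]
```

```bash
python3 -m crank '{"dp": [[0,0,0.1],[0,0,0.1],[0,0,0],[0,0,0],[0,0,0],[0,0,0],[0,0,0],[0,0,0]], "delta_rot": [[0,0,0],[0,0,0],[0,0,0],[0,0,0],[0,0,0],[0,0,0],[0,0,0],[0,0,0]]}'
python3 g.py .5265 -.1522 .123; python3 look.py s13
```

```text
time: 18.5
position: [0.5273, -0.1527, 0.1229]
tool_rot: [2.548, 1.834, 0.003]
ft_force: [-2.5, -0.0, 8.0]
grip_width: 0.23
t 18.5 p [ 0.5273 -0.1527  0.1229] yaw 71.49 tilt x,y [0.0005 0.0026] F [-2.5 -0.   8. ] grip 2.0
cm tool delta [ 0.02 -0.09 -0.01]
[array([214.3, 211.9]), array([212.6, 197.7]), array([210.3, 178.5])]
origin 147 147
```

View pics/s13.png

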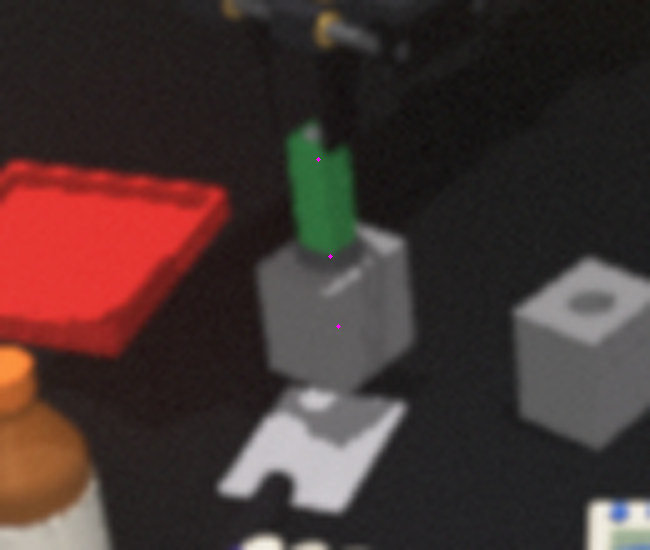

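```bash
python3 -m crank '{"dp": [[0,0,-0.5],[0,0,-1],[0,0,-1.4],[0,0,-1.5],[0,0,-1.5],[0,0,-1.2],[0,0,-0.7],[0,0,-0.2]], "delta_rot": [[0,0,0],[0,0,0],[0,0,0],[0,0,0],[0,0,0],[0,0,0],[0,0,0],[0,0,0]]}'
python3 g.py .462 .3268 .203
```

```text
time: 19.35
position: [0.5269, -0.1521, 0.2021]
tool_rot: [2.549, 1.835, 0.002]
ft_force: [0.1, 0.3, -2.4]
grip_width: 0.227
t 19.35 p [ 0.5269 -0.1521  0.2021] yaw 71.51 tilt x,y [0.0005 0.0017] F [ 0.1  0.3 -2.4] grip 1.98
cm tool delta [ 43.36 -21.34  -0.1 ]
```

```bash
python3 -m crank '{"dp": [[1.5,-0.7,0],[2.5,-1.2,0],[3.5,-1.7,0],[3.5,-1.7,0],[3.5,-1.7,0],[3.5,-1.7,0],[3.5,-1.7,0],[3.5,-1.7,0]], "delta_rot": [[0,0,0],[0,0,0],[0,0,0],[0,0,0],[0,0,0],[0,0,0],[0,0,0],[0,0,0]]}'
python3 g.py .462 .3268 .203
```

```text
time: 20.15
position: [0.4901, 0.1249, 0.2005]
tool_rot: [-2.549, -1.835, 0.001]
ft_force: [1.6, 0.0, -1.9]
grip_width: 0.232
t 20.15 p [0.4901 0.1249 0.2005] yaw 71.5 tilt x,y [-0.0004 -0.0007] F [ 1.6  0.  -1.9] grip 2.02
cm tool delta [18.26 -9.07 -0.25]
```

```bash
python3 -m crank '{"dp": [[3.5,-1.7,0],[3.5,-1.7,0],[3.4,-1.7,0],[3,-1.5,0],[2.3,-1.2,0],[1.7,-0.8,0],[0.9,-0.5,0],[0,0,0]], "delta_rot": [[0,0,0],[0,0,0],[0,0,0],[0,0,0],[0,0,0],[0,0,0],[0,0,0],[0,0,0]]}'
python3 g.py .462 .3268 .203
python3 pin.py .4639 .3266 pics/s14a.png; python3 look.py s14;python3 g.py .462 .3268 .203
```

```text
time: 20.95
position: [0.4621, 0.3267, 0.2005]
tool_rot: [-2.548, -1.838, 0.001]
ft_force: [-0.5, -0.3, -2.5]
grip_width: 0.232
t 20.95 p [0.4621 0.3267 0.2005] yaw 71.6 tilt x,y [-0.0006 -0.0006] F [-0.5 -0.3 -2.5] grip 2.02
cm tool delta [ 0.01 -0.02 -0.25]
z 0.11 expect u 403.94 seen 403.58 width px 9.6
z 0.118 expect u 404.44 seen 404.1 width px 9.1
z 0.128 expect u 405.06 seen 406.62 width px 12.8
[array([402.2, 196.8]), array([405., 181.]), array([408.8, 159.4])]
origin 340 130
t 21.05 p [0.4633 0.3243 0.2008] yaw 71.41 tilt x,y [-0.0012  0.0004] F [ 0.1 -0.5 -1.6] grip 1.99
cm tool delta [ 0.2  -0.2  -0.22]
```

View pics/s14.png

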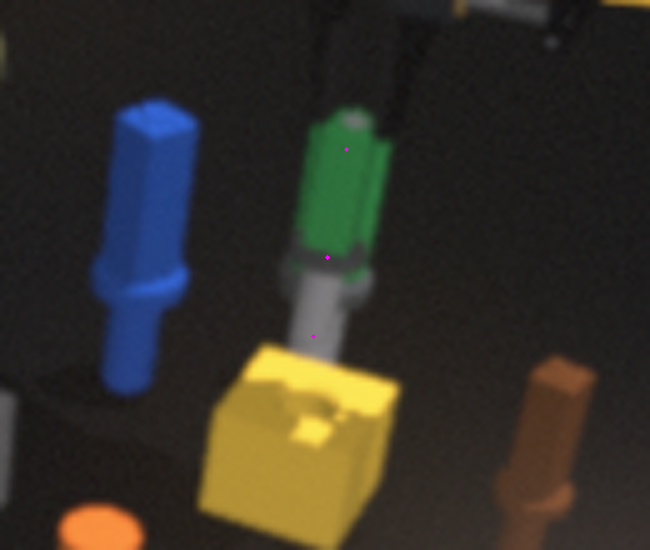

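```bash
python3 -m crank '{"dp": [[0,0,0],[0,0,0.5],[0,0,0.8],[0,0,0.9],[0,0,0.8],[0,0,0.8],[0,0,0.6],[0,0,0.3]], "delta_rot": [[0,0,0],[0,0,0],[0,0,0],[0,0,0],[0,0,0],[0,0,0],[0,0,0],[0,0,0]]}'
python3 g.py .462 .3268 .118; python3 look.py s15
```

```text
time: 21.85
position: [0.4623, 0.3256, 0.153]
tool_rot: [2.549, 1.836, -0.002]
ft_force: [0.5, -0.7, -2.2]
grip_width: 0.228
t 21.85 p [0.4623 0.3256 0.153 ] yaw 71.51 tilt x,y [-0.001  -0.0006] F [ 0.5 -0.7 -2.2] grip 1.98
cm tool delta [ 0.11 -0.06  3.5 ]
[array([400. , 212.6]), array([402.6, 197.6]), array([406.2, 177.2])]
origin 337 147
```

View pics/s15.png

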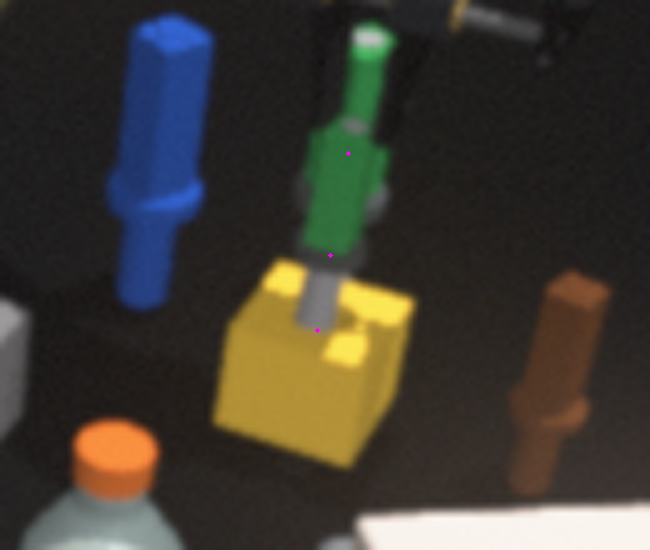

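Entering the stand's hole freely; lower the remaining 34 mm.

```bash
python3 -m crank '{"dp": [[0.05,0,0.3],[0,0,0.6],[0,0,0.7],[0,0,0.7],[0,0,0.6],[0,0,0.4],[0,0,0.1],[0,0,0]], "delta_rot": [[0,0,0],[0,0,0],[0,0,0],[0,0,0],[0,0,0],[0,0,0],[0,0,0],[0,0,0]]}'
python3 g.py .462 .3268 .118
```

```text
time: 22.7
position: [0.4628, 0.3263, 0.1198]
tool_rot: [-2.55, -1.835, 0.0]
ft_force: [-0.2, -0.1, -2.2]
grip_width: 0.229
t 22.7 p [0.4628 0.3263 0.1198] yaw 71.5 tilt x,y [-0.0001 -0.0001] F [-0.2 -0.1 -2.2] grip 1.99
cm tool delta [ 0.02 -0.09  0.18]
```

```bash
python3 -m crank '{"dp": [[0,0,0.1],[0,0,0.1],[0,0,0.1],[0,0,0],[0,0,0],[0,0,0],[0,0,0],[0,0,0]], "delta_rot": [[0,0,0],[0,0,0],[0,0,0],[0,0,0],[0,0,0],[0,0,0],[0,0,0],[0,0,0]]}'
python3 g.py .462 .3268 .118
```

```text
time: 23.5
position: [0.4633, 0.3265, 0.1179]
tool_rot: [2.55, 1.835, 0.002]
ft_force: [-2.0, -0.6, 5.9]
grip_width: 0.23
t 23.5 p [0.4633 0.3265 0.1179] yaw 71.5 tilt x,y [0.0011 0.0009] F [-2.  -0.6  5.9] grip 2.0
cm tool delta [-0.02 -0.13 -0.01]
```

```bash
python3 -m crank '{"dp": [[0,0,0],[0,0,0],[0,0,0],[0,0,0],[0,0,0],[0,0,-0.5],[0,0,-1],[0,0,-1.5]], "delta_rot": [[0,0,0],[0,0,0],[0,0,0],[0,0,0],[0,0,0],[0,0,0],[0,0,0],[0,0,0]]}' 6
python3 g.py .537 -.008 .165
```

```text
time: 24.3
position: [0.4625, 0.3262, 0.1475]
tool_rot: [2.55, 1.836, -0.001]
ft_force: [0.4, 0.0, 1.0]
grip_width: 0.686
t 24.3 p [0.4625 0.3262 0.1475] yaw 71.51 tilt x,y [-0.0008 -0.0005] F [0.4 0.  1. ] grip 5.97
cm tool delta [-29.33  17.66  -1.74]
```

```bash
python3 -m crank '{"dp": [[0,0,-1.5],[0,0,-1.5],[0,0,-1.5],[0,0,-1],[-1,0.5,0],[-2,1,0],[-3,1.5,0],[-3.5,1.7,0]], "delta_rot": [[0,0,0],[0,0,0],[0,0,0],[0,0,0],[0,0,0],[0,0,0],[0,0,0],[0,0,0]]}' 8
python3 g.py .537 -.008 .165; python3 look.py s16
```

```text
time: 25.1
position: [0.4767, 0.22, 0.2011]
tool_rot: [-2.548, -1.838, 0.002]
ft_force: [0.7, -0.8, -0.2]
grip_width: 0.92
t 25.1 p [0.4767 0.22   0.2011] yaw 71.61 tilt x,y [-0.0011 -0.0009] F [ 0.7 -0.8 -0.2] grip 8.0
cm tool delta [-19.73  12.92   3.62]
[array([355. , 194.2]), array([356.6, 178.5]), array([359. , 157.1])]
origin 291 128
```

Run:
```python
import cv2
s=cv2.imread("pics/s16_raw.png"); cv2.imwrite("pics/s16z.png",cv2.resize(s[140:260,190:470],None,fx=2.85,fy=2.85,interpolation=cv2.INTER_CUBIC))
```

```text
(no output)
```

View pics/s16z.png

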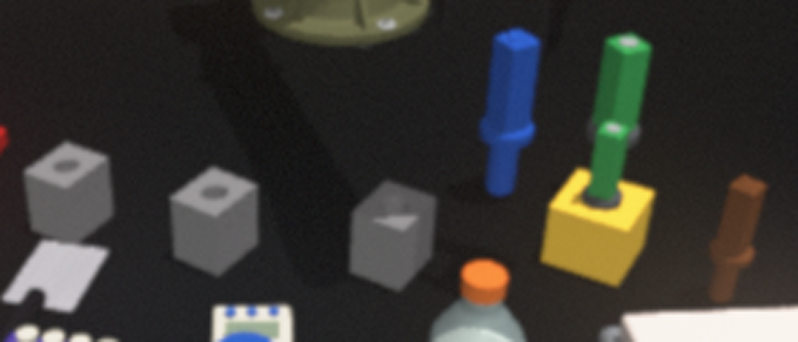

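```bash
python3 -m crank '{"dp": [[-3.5,2.2,0],[-3.5,2.2,0],[-3.2,2.2,0],[-3,2,0],[-2.6,1.8,0.3],[-2,1.3,0.5],[-1,0.6,0.5],[0,0,0.5]], "delta_rot": [[0,0,0.058],[0,0,0],[0,0,0],[0,0,0],[0,0,0],[0,0,0],[0,0,0],[0,0,0]]}' 8
python3 g.py .5367 -.0082 .042
```

```text
time: 25.95
position: [0.5235, -0.0004, 0.1832]
tool_rot: [-2.605, -1.756, 0.001]
ft_force: [-0.0, 0.0, 0.5]
grip_width: 0.919
t 25.95 p [ 5.235e-01 -4.000e-04  1.832e-01] yaw 67.97 tilt x,y [-0.0007 -0.0006] F [-0.   0.   0.5] grip 8.0
cm tool delta [-0.22  1.52 14.12]
```

```bash
python3 -m crank '{"dp": [[-0.2,0.7,0.8],[0,0.8,1],[0,0,1.2],[0,0,1.3],[0,0,1.3],[0,0,1.2],[0,0,0.7],[0,0,0.2]], "delta_rot": [[0,0,0],[0,0,0],[0,0,0],[0,0,0],[0,0,0],[0,0,0],[0,0,0],[0,0,0]]}' 8
python3 g.py .5367 -.0082 .042; python3 look.py s17 .05
```

```text
time: 26.75
position: [0.5364, -0.0058, 0.1058]
tool_rot: [-2.601, -1.761, 0.002]
ft_force: [0.2, -0.7, 0.2]
grip_width: 0.923
t 26.75 p [ 0.5364 -0.0058  0.1058] yaw 68.19 tilt x,y [-0.0008 -0.0014] F [ 0.2 -0.7  0.2] grip 8.03
cm tool delta [-0.21  0.13  6.38]
[array([265.6, 209.6]), array([265. , 194.7]), array([264.9, 193. ])]
origin 199 144
```

View pics/s17.png

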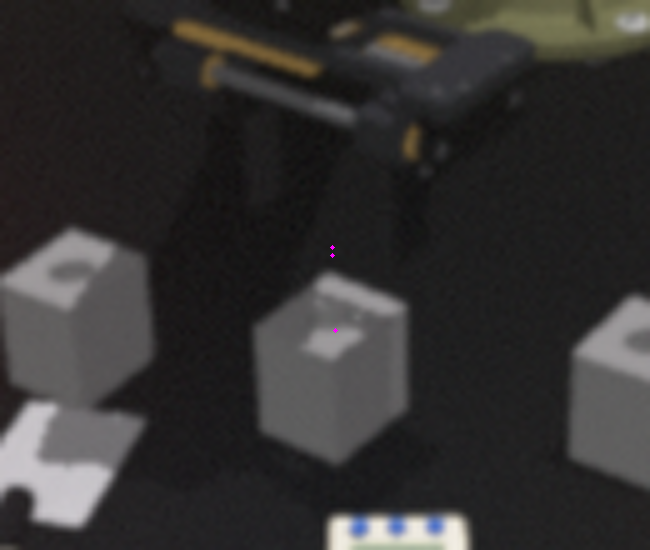

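```bash
python3 -m crank '{"dp": [[-0.2,0.1,0.5],[0,0,1],[0,0,1.2],[0,0,1.2],[0,0,1.1],[0,0,0.8],[0,0,0.4],[0,0,0.1]], "delta_rot": [[0,0,0],[0,0,0],[0,0,0],[0,0,0],[0,0,0],[0,0,0],[0,0,0],[0,0,0]]}' 8
python3 g.py .5367 -.0082 .042
```

```text
time: 27.6
position: [0.537, -0.0081, 0.0433]
tool_rot: [-2.601, -1.761, 0.001]
ft_force: [-0.2, 0.2, 0.0]
grip_width: 0.918
t 27.6 p [ 0.537  -0.0081  0.0433] yaw 68.19 tilt x,y [-0.0005 -0.0008] F [-0.2  0.2  0. ] grip 7.99
cm tool delta [-0.02 -0.02  0.13]
```

```bash
python3 -m crank '{"dp": [[0,0,0],[0,0,0],[0,0,0],[0,0,0],[0,0,0],[0,0,0],[0,0,0],[0,0,0]], "delta_rot": [[0,0,0],[0,0,0],[0,0,0],[0,0,0],[0,0,0],[0,0,0],[0,0,0],[0,0,0]]}' 0 40
python3 g.py .5367 -.0082 .042; python3 look.py s18 .04
```

```text
time: 28.4
position: [0.5373, -0.0084, 0.0442]
tool_rot: [2.602, 1.76, -0.0]
ft_force: [-1.3, -1.5, 3.3]
grip_width: 0.563
t 28.4 p [ 0.5373 -0.0084  0.0442] yaw 68.17 tilt x,y [-0.0002  0.0002] F [-1.3 -1.5  3.3] grip 4.9
cm tool delta [-0.   -0.07  0.22]
[array([265.2, 226.1]), array([264.6, 211.9]), array([264.7, 213.5])]
origin 199 161
```

View pics/s18.png

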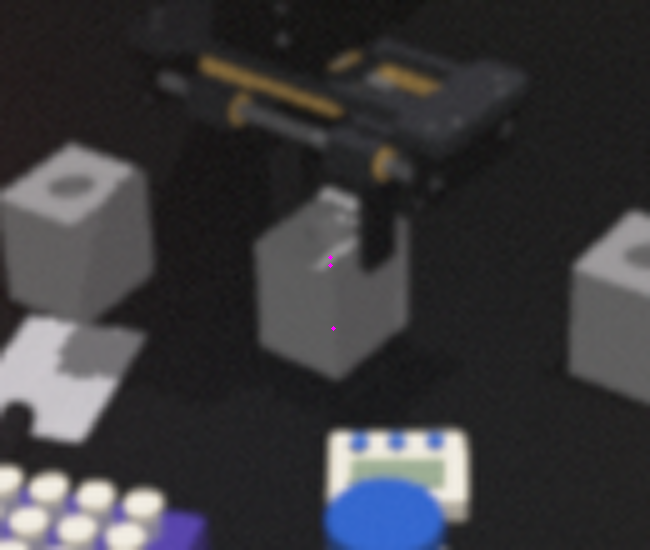

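```bash
python3 -m crank '{"dp": [[0,0,-0.5],[0,0,-1],[0,0,-1.5],[0,0,-1.8],[0,0,-1.8],[0,0,-1.6],[0,0,-1.2],[0,0,-0.5]], "delta_rot": [[0,0,0],[0,0,0],[0,0,0],[0,0,0],[0,0,0],[0,0,0],[0,0,0],[0,0,0]]}'
python3 g.py .4795 -.342 .142
```

```text
time: 29.25
position: [0.5379, -0.0078, 0.1443]
tool_rot: [2.601, 1.761, 0.003]
ft_force: [0.6, -0.0, -3.5]
grip_width: 0.564
t 29.25 p [ 0.5379 -0.0078  0.1443] yaw 68.2 tilt x,y [0.0012 0.0016] F [ 0.6 -0.  -3.5] grip 4.91
cm tool delta [-33.2    6.99   0.2 ]
```

```bash
python3 -m crank '{"dp": [[-1.2,0.3,0],[-2.2,0.5,0],[-3,0.6,0],[-3.2,0.7,0],[-3.2,0.7,0],[-3.2,0.7,0],[-3.2,0.7,0],[-3.2,0.7,0]], "delta_rot": [[0,0,0],[0,0,0],[0,0,0],[0,0,0],[0,0,0],[0,0,0],[0,0,0],[0,0,0]]}'
python3 -m crank '{"dp": [[-3,0.6,0],[-2.7,0.6,0],[-2.2,0.4,0],[-1.6,0.3,0],[-0.8,0.1,0],[-0.4,0,0],[0,0,0],[0,0,0]], "delta_rot": [[0,0,0],[0,0,0],[0,0,0],[0,0,0],[0,0,0],[0,0,0],[0,0,0],[0,0,0]]}'
python3 g.py .4795 -.342 .142; python3 look.py s19 .04; python3 -c "
from bench import ctrl;import cv2
im=ctrl.get_image('top'); cv2.imwrite('pics/t19.png',cv2.resize(im[150:350,330:550],None,fx=3,fy=3))"
```

```text
time: 30.05
position: [0.4979, -0.2362, 0.1419]
tool_rot: [-2.601, -1.759, 0.002]
ft_force: [0.8, 0.3, -3.2]
grip_width: 0.567
time: 30.85
position: [0.4786, -0.3398, 0.1426]
tool_rot: [-2.6, -1.762, -0.001]
ft_force: [0.0, 0.0, -3.5]
grip_width: 0.567
t 30.85 p [ 0.4786 -0.3398  0.1426] yaw 68.25 tilt x,y [ 0.0009 -0.0005] F [ 0.   0.  -3.5] grip 4.93
cm tool delta [-0.17  0.16  0.06]
[array([154.3, 168.4]), array([151.3, 153.7]), array([151.6, 155.3])]
origin 86 103
```

View pics/s19.png

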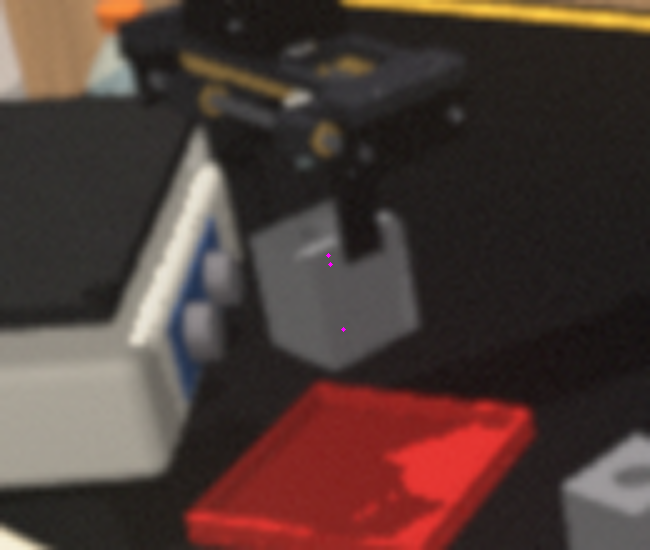

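View pics/t19.png

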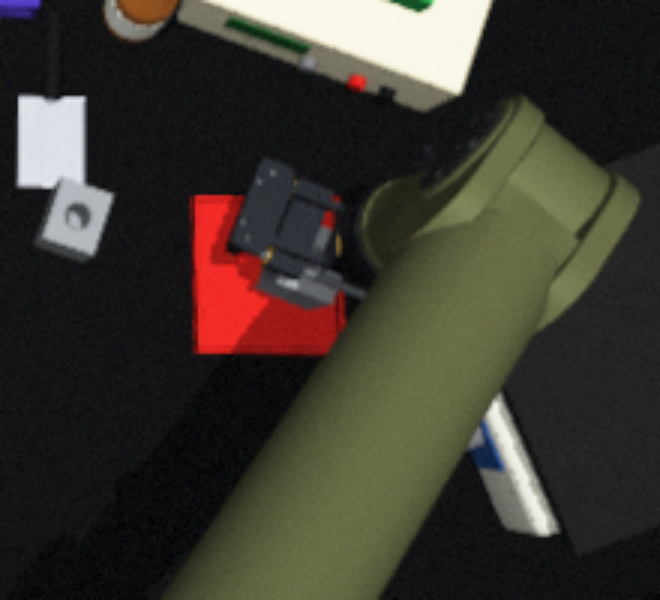

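```bash
python3 -m crank '{"dp": [[0,0,0],[0,0,0],[0,0,0],[0,0,0],[0,0,0],[0,0,0],[0,0,0],[0,0,0]], "delta_rot": [[0,0,0.1],[0,0,0.13],[0,0,0.13],[0,0,0.13],[0,0,0.13],[0,0,0.12],[0,0,0.04],[0,0,0]]}'
python3 g.py .4805 -.338 .0485; python3 -c "
from bench import ctrl;import cv2
print(ctrl.get_state()['joint_positions'].round(2))
im=ctrl.get_image('top'); a=cv2.resize(im[150:350,330:550],None,fx=2,fy=2)
im=ctrl.get_image('scene'); cv2.imwrite('pics/t20.png',cv2.hconcat([a,cv2.resize(im[30:230,20:190],(340,400))]))"
```

```text
time: 31.75
position: [0.4788, -0.3401, 0.143]
tool_rot: [-3.075, -0.642, -0.0]
ft_force: [-0.0, -0.1, -3.6]
grip_width: 0.568
t 31.75 p [ 0.4788 -0.3401  0.143 ] yaw 23.58 tilt x,y [ 0.0004 -0.0002] F [-0.  -0.1 -3.6] grip 4.94
cm tool delta [ 0.23 -0.12  9.45]
[-0.06  0.28  0.74  1.72 -0.2   1.22  1.15]
```

View pics/t20.png

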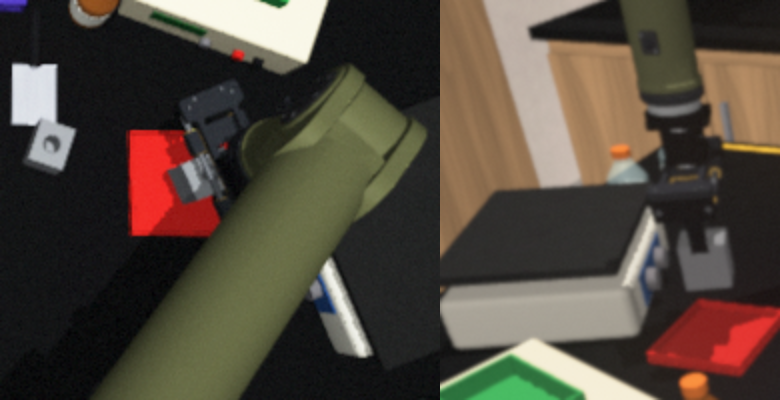

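```bash
python3 -m crank '{"dp": [[0.2,-0.1,0.6],[0,0,1.2],[0,0,1.5],[0,0,1.6],[0,0,1.5],[0,0,1.2],[0,0,0.8],[0,0,0.3]], "delta_rot": [[0,0,0],[0,0,0],[0,0,0],[0,0,0],[0,0,0],[0,0,0],[0,0,0],[0,0,0]]}'
python3 g.py .4805 -.338 .049; python3 look.py s21 .04
```

```text
time: 32.65
position: [0.4793, -0.339, 0.0547]
tool_rot: [-3.075, -0.639, 0.002]
ft_force: [-0.2, -0.3, -3.4]
grip_width: 0.566
t 32.65 p [ 0.4793 -0.339   0.0547] yaw 23.49 tilt x,y [-0.0011 -0.0011] F [-0.2 -0.3 -3.4] grip 4.92
cm tool delta [ 0.16 -0.04  0.57]
[array([159.9, 195.5]), array([157.1, 181.9]), array([157.4, 183.5])]
origin 92 131
```

View pics/s21.png

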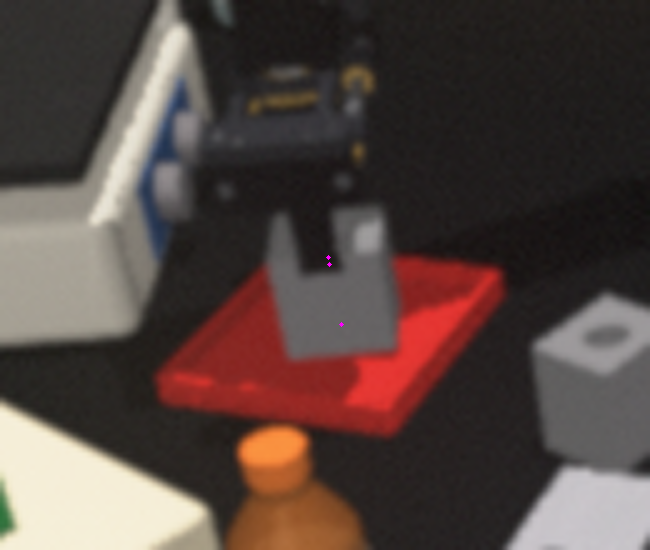

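```bash
python3 -m crank '{"dp": [[0,0,0.2],[0,0,0.2],[0,0,0.1],[0,0,0.1],[0,0,0.05],[0,0,0],[0,0,0],[0,0,0]], "delta_rot": [[0,0,0],[0,0,0],[0,0,0],[0,0,0],[0,0,0],[0,0,0],[0,0,0],[0,0,0]]}'
python3 g.py .4805 -.338 .049
```

```text
time: 33.5
position: [0.4798, -0.3393, 0.0495]
tool_rot: [3.076, 0.639, 0.0]
ft_force: [-0.1, 0.3, -3.4]
grip_width: 0.569
t 33.5 p [ 0.4798 -0.3393  0.0495] yaw 23.49 tilt x,y [0.0002 0.0001] F [-0.1  0.3 -3.4] grip 4.95
cm tool delta [ 0.11 -0.09  0.05]
```

```bash
python3 -m crank '{"dp": [[0,0,0.1],[0,0,0.1],[0,0,0],[0,0,0],[0,0,0],[0,0,0],[0,0,0],[0,0,0]], "delta_rot": [[0,0,0],[0,0,0],[0,0,0],[0,0,0],[0,0,0],[0,0,0],[0,0,0],[0,0,0]]}'
python3 g.py .4805 -.338 .049
```

```text
time: 34.3
position: [0.4799, -0.3395, 0.0492]
tool_rot: [-3.075, -0.639, -0.001]
ft_force: [-3.5, 1.9, 8.6]
grip_width: 0.571
t 34.3 p [ 0.4799 -0.3395  0.0492] yaw 23.49 tilt x,y [ 0.001  -0.0003] F [-3.5  1.9  8.6] grip 4.97
cm tool delta [ 0.11 -0.12  0.02]
```

Contact with the tray floor. Release and rise.

```bash
python3 -m crank '{"dp": [[0,0,0],[0,0,0],[0,0,0],[0,0,0],[0,0,0],[0,0,0],[0,0,-0.3],[0,0,-0.7]], "delta_rot": [[0,0,0],[0,0,0],[0,0,0],[0,0,0],[0,0,0],[0,0,0],[0,0,0],[0,0,0]]}' 7.6
python3 -m crank '{"dp": [[0,0,-1],[0,0,-1.5],[0,0,-2],[0,0,-2],[0,0,-2],[0,0,-2],[0,0,-2],[0,0,-1.5]], "delta_rot": [[0,0,0],[0,0,0],[0,0,0],[0,0,0],[0,0,0],[0,0,0],[0,0,0],[0,0,0]]}'
python3 -m crank '{"dp": [[0,-2,-1],[0,-3,-1],[0,-3.5,-1],[0,-3.5,0],[0,-3,0],[0,-2,0],[0,-1,0],[0,0,0]], "delta_rot": [[0,0,0],[0,0,0],[0,0,0],[0,0,0],[0,0,0],[0,0,0],[0,0,0],[0,0,0]]}'
python3 g.py
python3 - <<'E'
from bench import ctrl
import cv2
cv2.imwrite("pics/sF.png",ctrl.get_image("scene")); cv2.imwrite("pics/tF.png",ctrl.get_image("top"))
E
```

```text
time: 35.1
position: [0.4794, -0.339, 0.0573]
tool_rot: [-3.075, -0.639, 0.001]
ft_force: [-0.1, 0.1, -0.3]
grip_width: 0.872
time: 35.9
position: [0.4802, -0.3399, 0.2002]
tool_rot: [3.074, 0.639, 0.004]
ft_force: [0.0, -0.5, -0.1]
grip_width: 0.876
time: 36.7
position: [0.408, -0.1735, 0.228]
tool_rot: [-3.075, -0.642, -0.002]
ft_force: [-0.4, -0.1, -0.2]
grip_width: 0.874
t 36.7 p [ 0.408  -0.1735  0.228 ] yaw 23.59 tilt x,y [ 0.0015 -0.0001] F [-0.4 -0.1 -0.2] grip 7.6
```

View pics/sF.png

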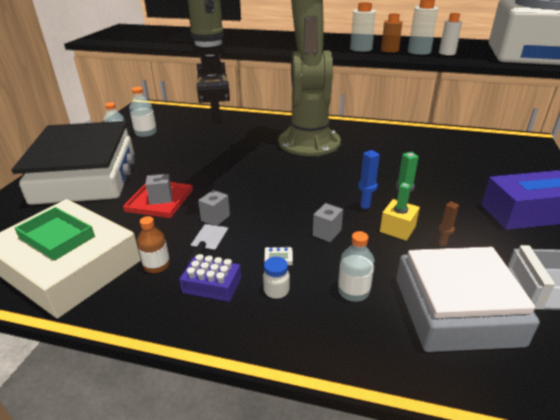

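View pics/tF.png

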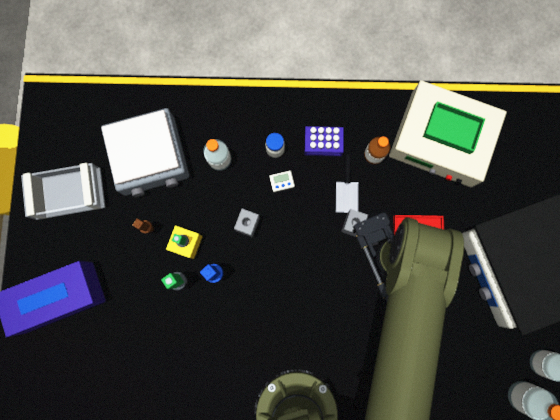

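Run:
```python
from h import *
a=cv2.imread("pics/scene0.png");b=cv2.imread("pics/sF.png")
print("gauge/stand diff",np.abs(a[175:245,380:425].astype(int)-b[175:245,380:425]).max(), "blocks", [np.abs(a[y0:y1,x0:x1].astype(int)-b[y0:y1,x0:x1]).max() for y0,y1,x0,x1 in((190,230,195,235),(200,245,308,348))])
z=cv2.hconcat([cv2.resize(b[165:220,120:200],(480,330),interpolation=cv2.INTER_CUBIC),cv2.resize(b[175:245,375:430],(259,330),interpolation=cv2.INTER_CUBIC)])
for d in (0.005,0.07): print(proj("scene",[.480,-.3395,d]))
cv2.imwrite("pics/zF.png",z)
```

```text
gauge/stand diff 61 blocks [np.int64(53), np.int64(9)]
[[160.22586978 198.46942396]]
[[156.23914164 178.9130599 ]]
```

View pics/zF.png

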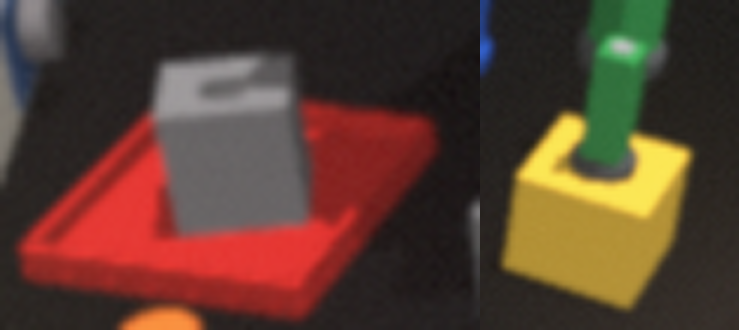

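```bash
python3 -c "
from bench import ctrl
print(ctrl.close_job())"
```

```text
the job is handed in; nothing more can be done
None
```

I gauged all three blocks from left to right, put the gauge back in its stand, and moved the faulty middle block to the red reject tray. The job was handed in at about 37 s of the 64 s allowed; no verdict is reported back.

| Block | Result | Where it stopped | Contact force |
|---|---|---|---|
| Left | Sound, took the gauge to its collar | gauge origin about 20 mm above the block's | about 6 N |
| Middle | Faulty, stopped at the ledge | gauge origin about 46 mm above the block's, no deeper when pushed harder | 15 N |
| Right | Sound, took the gauge to its collar | gauge origin about 20 mm above the block's | about 8 N |

- **Gauge:** it went back until the collar pressed on the stand (tool height 0.1179 m, against 0.118 m when first gripped). The last picture shows it upright with the collar on the stand.
- **Faulty block:** it stands upright on the tray floor. By the tool position at release it is about 3 mm from the tray centre I measured at the start.
- **Left and right blocks:** they look upright and unmoved in the last pictures. Part of the right block's picture did change against the start; I put that down to the arm's shadow but did not check it.
- **Other things on the bench:** I saw no change by eye in the last pictures. I did not measure their positions.
- **What disagreed:** the two cameras differed by 2 to 3 mm in x, so I averaged them. The pin then entered all three bores and the stand with little side force.

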